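# Mix a dose series and read it in the jar reader

### The arm

A 6-joint arm with a two-finger parallel gripper is mounted at the origin on the work surface. World frame = base frame: x ahead of the robot, y to its left, z up, the work surface at z = 0. Lengths are in mm, angles in rad, forces in N, time in s.
With the tool pointing down it reaches from about 275 to 850 mm from the base axis. Payload 19 kg.
Tool frame: the origin (TCP) lies midway between the tips of the shut fingers; the grasp point (between the pads) lies 19 mm behind it; z points along the fingers, x is the direction in which the jaws open and shut, and the axes are right-handed (so a half turn about z gives the same grasp; the last joint's range is limited). The gripper opens to 85 mm and grips with 20 to 120 N. Pads are 22 mm wide; open, the fingers measure 114 mm over their backs; the gripper's body (76 mm by 85 mm) begins 54 mm behind the grasp point. The pads swing forward as they close: fully open they stand 13 mm farther back than shut.
Start: joints at [-1.449, 0.15, 1.437, -0, 1.554, -0.134], TCP at [145.461, -556.265, 231.267] pointing down, gripper open.
Joint ranges: [-2.8, 2.8], [-0.68, 2.1], [0.12, 2.68], [-1.39, 4.53], [0.16, 2.79], [-2.81, 2.81]. Speed limits (rad/s): [1.89, 1.89, 2.22, 3.01, 3.01, 3.01].

### API

Orientations are given as a rotation vector (axis times angle).
In Python, from bench import r gives the robot as it stands.
- The arm moves only by the tool jog_arm, never from a script. Its argument "plan" is text: rows parted by semicolons, each of 7 numbers parted by spaces: the shift along the tool's x, y, z scaled (see below), then the turn, a rotation vector about the tool's x, y, z scaled (see below), then the closure, from 0 (fully open) to 1 (shut). A call has 1 to 10 rows; each row shifts and turns the commanded pose from where the row before left it, along the tool's axes as they then stand; what a row does not reach is not made up. The controller multiplies each number of a shift by 0.4 m and each number of a turn by pi/2 rad. A row lasts 1/10 s, in which the tool goes at most 50 mm and 8.59 degrees, less where a joint would pass 70% of its speed; a pose out of reach is approached as far as the arm can. A call with a number of a shift or a turn outside -1 to 1 is refused whole. A call with a gripper value outside its range is refused whole. The fingers move at their own pace and stop on an object; "squeeze" is the grip in N (left out, the last holds). Time passes only in rows, so rows that do not move let the fingers close. It gives the time, the measured TCP pose, the force and the opening at its end, in the units of the state.
- r.observe(): the state, without advancing time (a new reading comes with each control period).
- r.capture(name): name is "scene" or "top"; returns (picture, depth): 384x512x3 uint8, red, green, blue; 384x512 float32, mm along the optical axis (not along the pixel's ray), 0 where there is no reading.
- r.camera_params(name): a dict with "mtx" (3x3 intrinsics, pixels), "R" (3x3) and "t" (3): a world point X has camera coordinates R X + t. Camera axes: x right, y down, z forward; pixel columns grow to the right and rows downward; lengths in mm; the calibration is good to about 2 mm. A picture is of the moment at which its call begins. camera_params takes no time and is no camera call.
- r.hand_in(): hands the job in, once; it reports no verdict.
The state is a dict: "time": time; "joints": joint angles; "joint_velocities": joint speeds; "joint_torque": joint torques, N m; "position": TCP position; "tcp_rot": TCP orientation; "wrist_force": force on the tool from outside, world axes, zero at the start; "ft_torque": the same for the moment, N m; "opening": finger opening in mm.
Only numpy, scipy, OpenCV 4.12 (cv2) and the standard library are available. Lean on these libraries where they do the work, as an engineer would, in place of code of your own. Each camera call takes 0.05 s, during which the arm holds its last target. There are 200 camera calls.

### The job

Read the dose series: first take the white reference by pushing the red joystick fully over to the left and holding it for five seconds, then let it spring back. The suspensions settle, so mix every jar that is here, lowest dose first (white cap is the control, then yellow, then red): keep it pressed fully down on the touch mixer's pad for five seconds, and stand it upright in the reader's nest of its own colour. When all are in, hold the stick fully over to the right for five seconds to read them and let it spring back; leave the other things on the bench where they are.

Things in the scene. Friction and masses are not known exactly. Their poses are not given: they have to be found in the camera images.
- jar_white: Control jar, if present today: closed off-white plastic jar 60 mm across and 96 mm tall (straight body up to 72 mm with a white band, above it a white screw cap 55 mm across and 24 mm high with a window), 0.19 to 0.31 kg, heavy at the foot. Origin: centre of its underside, z up along the jar.
- jar_yellow: Low-dose jar, if present today: closed off-white plastic jar 60 mm across and 96 mm tall (straight body up to 72 mm with a yellow band, above it a yellow screw cap 55 mm across and 24 mm high with a window), 0.19 to 0.31 kg, heavy at the foot. Origin: centre of its underside, z up along the jar.
- jar_red: High-dose jar, if present today: closed off-white plastic jar 60 mm across and 96 mm tall (straight body up to 72 mm with a red band, above it a red screw cap 55 mm across and 24 mm high with a window), 0.19 to 0.31 kg, heavy at the foot. Origin: centre of its underside, z up along the jar.
- reader: Jar reader, fixed. Origin: on the bench; its y is the robot's left. Bed 300 (x -135 to 165) by 400 mm (y -150 to 250), 20 mm high. On it a grey tray 226 (x) by 78 mm (y) at y = -60: three nests in a row along x, each 70 by 70 mm inside, walls 35 mm above their floor; white reference tile at y = +180; along the far edge (x 141 to 163) a rail (y -95 to 250), 147 to 177 mm high.
- head (a joint): Position in m of the reading head, a cream bar 250 mm long (x) and 44 mm wide, 149 to 183 mm above the bench (jars in the nests stay 14 mm below its lenses), hung on the rail: 0 = parked between tile and tray (reader y = 60 mm), +0.12 = over the jars (y = -60), -0.12 = over the white tile (y = 180). It is driven by the stick: head = 0.3 x stick_lr.
- nest_white (a point): Centre of the floor of the nest with white markings (the one nearest the robot), 36 mm above the bench.
- nest_yellow (a point): Centre of the floor of the nest with yellow markings (the middle one), 36 mm above the bench.
- nest_red (a point): Centre of the floor of the nest with red markings (the one farthest from the robot), 36 mm above the bench.
- console: Joystick console, fixed: low black box 120 mm (x) by 130 mm (y), 42 mm high, turned by up to 0.25 rad, with white arrow heads left and right of the stick. Origin: on the bench under its middle; its y is the stick's left. The stick stands in its middle and pivots 45 mm above the bench.
- stick_lr (a joint): Sideways tilt of the stick in rad: 0 = centred by its spring, positive = top over to the right (console -y), stop at +0.4: brings the head over the jars; negative = left (+y), stop at -0.4: brings it over the white tile. The head stays only while the stick is held; let go, both return to the centre. Holding it fully over takes about 7 N at the grip. Fore and aft tilt (also sprung) does nothing.
- stick_grip (a point): Middle of the stick's red grip (upright cylinder 27 mm across and 45 mm tall, from 45 to 90 mm above the pivot), 70 mm above the pivot: 115 mm above the bench when centred.
- mixer: Touch mixer, fixed: cream housing 120 mm (x) by 140 mm (y), 64 mm high, with a round shoulder up to 94 mm, carrying a round black rubber pad 86 mm across. Origin: on the bench under its middle. Mixer and console may have changed places.
- pad_top (a point): Centre of the flat top of the mixer's pad, 130 mm above the bench when free. Moves with the pad.
- pad (a joint): How far the pad is pressed down, in m: 0 = free, 0.012 = fully down at its stop. It starts to sink at 5 N and is fully down at 11 N.
- tip_box: Bystander: box of pipette tips, 125 by 85 mm, 85 mm tall, grey with a pink top. Leave it.
- reagent_jar: Bystander: wide white jar with a yellow label, 86 mm across, 135 mm tall. Leave it.
- timer: Bystander: flat white timer, 75 by 62 mm, 20 mm high. Leave it.
Mind the look-alikes: they are no part of the job. Leave any green or turquoise look-alike of the jar_red alone.

How it is judged (in metres and radians):
On the way, in this order (a step that is already met when the one before it is completed fails the run):
1. the stick is held over to the left so that the head stays over the white tile (within 25 mm) for 4 s (value of joint head below -0.095 m), for 4 s.
2. the stick has sprung back and the head is parked (within 25 mm) (value of joint head between -0.025 and 0.025 m), for 0.1 s.
3. the white-capped jar (if present) presses the mixer's pad fully down (10 of its 12 mm or more, so that its underside is 120 mm above the bench or less) for 4 s (height (world z) of jar_white below 0.12 m and horizontal distance between jar_white and pad_top below 0.03 m and contact force between jar_white and pad above 3 N and angle between jar_white's own z axis and vertical below 0.25 rad), for 4 s.
4. the yellow-capped jar (if present) presses the mixer's pad fully down (10 of its 12 mm or more, so that its underside is 120 mm above the bench or less) for 4 s (height (world z) of jar_yellow below 0.12 m and horizontal distance between jar_yellow and pad_top below 0.03 m and contact force between jar_yellow and pad above 3 N and angle between jar_yellow's own z axis and vertical below 0.25 rad), for 4 s.
5. the red-capped jar (if present) presses the mixer's pad fully down (10 of its 12 mm or more, so that its underside is 120 mm above the bench or less) for 4 s (height (world z) of jar_red below 0.12 m and horizontal distance between jar_red and pad_top below 0.03 m and contact force between jar_red and pad above 3 N and angle between jar_red's own z axis and vertical below 0.25 rad), for 4 s.
6. every jar stands in the nest of its colour, the head parked (all of step 2 and horizontal distance between jar_white and nest_white below 0.012 m and z of jar_white in the frame of nest_white below 0.006 m and angle between each of jar_white, jar_yellow, jar_red's own z axis and vertical below 0.1 rad and horizontal distance between jar_yellow and nest_yellow below 0.012 m and z of jar_yellow in the frame of nest_yellow below 0.006 m and horizontal distance between jar_red and nest_red below 0.012 m and z of jar_red in the frame of nest_red below 0.006 m), for 0.2 s.
7. the stick is held over to the right so that the head stays over the jars (within 25 mm) for 4 s, every jar in its nest (value of joint head above 0.095 m and horizontal distance between jar_white and nest_white below 0.012 m and z of jar_white in the frame of nest_white below 0.006 m and angle between each of jar_white, jar_yellow, jar_red's own z axis and vertical below 0.1 rad and horizontal distance between jar_yellow and nest_yellow below 0.012 m and z of jar_yellow in the frame of nest_yellow below 0.006 m and horizontal distance between jar_red and nest_red below 0.012 m and z of jar_red in the frame of nest_red below 0.006 m), for 4 s.
At the end, for the whole second after the job is handed in: The stick has sprung back and the head is parked (within 25 mm), and every jar that is present stands upright (within 0.1 rad) and at rest on the floor of the nest of its own colour (within 12 mm of its centre) (all of step 6 and linear speed of each of jar_white, jar_yellow, jar_red below 0.02 m/s); the robot touches nothing.
It fails at once if the tip box is moved by more than 40 mm (distance of tip_box from where it was at the start of the episode above 0.04 m).
It fails at once if the wide reagent jar is moved by more than 40 mm (distance of reagent_jar from where it was at the start of the episode above 0.04 m).
It fails at once if the timer is moved by more than 40 mm (distance of timer from where it was at the start of the episode above 0.04 m).
Of jar_white, jar_yellow, jar_red only 2 to 3 are there at a start; the rules pass over those that are not, and their reading is None.
At some moment in a run one of jar_white, jar_yellow, jar_red may be knocked a few centimetres aside while the robot is not near it.
It also fails if it takes over 210 s, if anything falls off the work surface, if the arm or the gripper's body presses on something with over 40 N, if the wrist force passes 120 N, or if a joint passes its speed limit or range.

## Working session

There is one attempt and no reset: what is moved stays moved. The work goes in short steps, Python scripts to look and compute and a tool call to move; the robot and the scene stay as the last step left them, time stands still between calls to the robot, and variables do not carry over. Pictures are saved under pics/ and viewed, about 12 in all and at most 16, crops included, and the job is handed in when it is done.

Besides the shell and the picture viewer there is one more tool, called after ">>>" as a command line: name --argument value ..., lists and objects as JSON in quotes. jog_arm: Moves the arm, as the interface text tells. Its arguments: {"type":"object","properties":{"plan":{"type":"string"},"squeeze":{"type":"number"}},"required":["plan"]}

```bash
mkdir -p pics; ls; cat > h.py <<'E'
import numpy as np, cv2
from bench import r
from scipy.spatial.transform import Rotation as Ro
def cap(n,f=None):
    im,d=r.capture(n)
    if f: cv2.imwrite('pics/'+f,im[:,:,::-1])
    return im,d
def ray(n,u,v):
    c=r.camera_params(n); R=np.array(c['R']);t=np.array(c['t']).ravel()
    return -R.T@t, R.T@np.linalg.inv(np.array(c['mtx']))@np.array([u,v,1.])
def onplane(n,u,v,z):
    o,d=ray(n,u,v); return o+d*(z-o[2])/d[2]
def pts(n,d):
    c=r.camera_params(n); R=np.array(c['R']);t=np.array(c['t']).ravel()
    v,u=np.mgrid[:d.shape[0],:d.shape[1]]
    p=np.stack([u,v,np.ones_like(u)],-1)@np.linalg.inv(np.array(c['mtx'])).T*d[...,None]
    return (p-t)@R
def proj(n,X):
    c=r.camera_params(n); p=np.array(c['mtx'])@(np.array(c['R'])@np.array(X,float)+np.array(c['t']).ravel()); return p[:2]/p[2]
E
python3 - <<'E'
from h import *
for n in ('scene','top'):
    c=r.camera_params(n);print(n,c['mtx'][0][0],ray(n,256,192))
    im,d=cap(n,n+'0.png'); np.savez('/tmp/'+n,im=im,d=d)
print(r.observe())
E
```

```text
pics
scene 471.6610641382189 (array([1016.98229593,  630.35823799, 1155.71200025]), array([-0.31452531, -0.54684581, -0.77594292]))
top 438.4923157982129 (array([ 442.20270433,  -88.26883979, 1358.19646411]), array([ 0.13639017,  0.02114657, -0.99047672]))
{'time': 0.1, 'joints': array([-1.44899239e+00,  1.50889885e-01,  1.43790585e+00,  1.04297180e-05,
        1.55376042e+00, -1.33986362e-01]), 'joint_velocities': array([ 0.00090258, -0.00204586, -0.00252068,  0.00082887,  0.00020679,
        0.00119821]), 'joint_torque': array([ 4.34496818e-03, -7.14375758e+01, -5.71800113e+01, -7.43441183e-05,
        7.08212974e-03,  9.09411460e-05]), 'position': array([ 145.44901151, -556.10182692,  230.79251082]), 'tcp_rot': array([-2.48608700e+00,  1.91953704e+00,  1.05175973e-03]), 'wrist_force': array([-0.42126162, -1.15701416, -0.62844611]), 'ft_torque': array([-0.01435007, -0.04149236, -0.03628822]), 'opening': 85.56934175865213}
```

View pics/scene0.png

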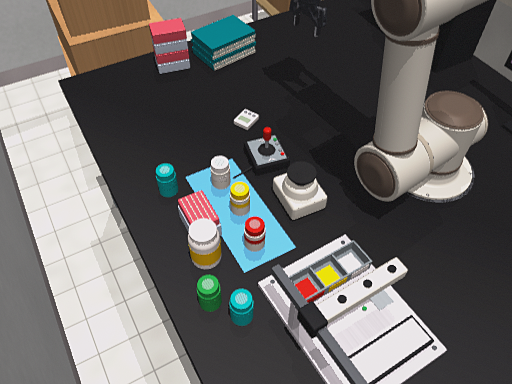

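View pics/top0.png

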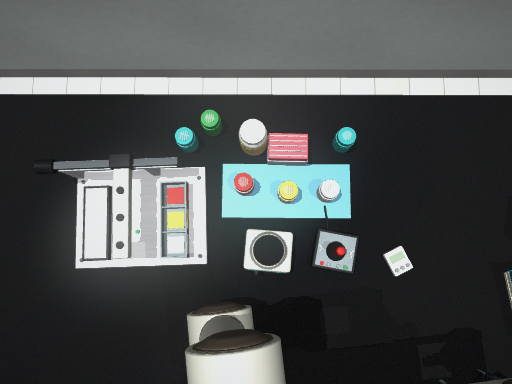

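Top view: jars stand on a blue mat. They are red at (244,183), yellow at (288,191) and white at (329,190). The mixer is at (268,250), the console at (335,251) with the red stick grip at (341,251), and the tray nests are at column 176. Things that could be mistaken for the jars: green at (210,122), turquoise at (185,139) and (346,139), and the wide reagent jar at (252,136). In the scene view, red is at (255,225), yellow at (240,190) and white at (220,165).

```bash
cat > meas.py <<'E'
from h import *
def tri(a,b):
    (o1,d1),(o2,d2)=ray('top',*a),ray('scene',*b)
    d1=d1/np.linalg.norm(d1);d2=d2/np.linalg.norm(d2)
    s=np.linalg.lstsq(np.stack([d1,-d2],1),o2-o1,rcond=None)[0]
    p,q=o1+s[0]*d1,o2+s[1]*d2
    return (p+q)/2,np.linalg.norm(p-q)
E
python3 - <<'E'
from meas import *
T=np.load('/tmp/top.npz');S=np.load('/tmp/scene.npz')
PT=pts('top',T['d']);PS=pts('scene',S['d'])
def circ(p,zlo,zhi,xy,rad,n):
    m=(p[...,2]>zlo)&(p[...,2]<zhi)&(np.hypot(p[...,0]-xy[0],p[...,1]-xy[1])<rad)
    q=p[m]
    if len(q)<5: print(n,len(q));return
    c,rr=cv2.minEnclosingCircle(q[:,:2].astype(np.float32))
    print(n,len(q),'enc',np.round(c,1),round(rr,1),'mean',q.mean(0).round(1))
print('bench z',np.median(PT[300,380:500,2]),'mat',np.median(PT[205:215,230:340,2]), np.median(PT[170:212,262:268],axis=(0,1)))
for n,(u,v) in dict(red=(244,183),yel=(288,191),whi=(329,190),pad=(268,250),grip=(341,251)).items():
    c=PT[v,u];zt=np.median(PT[v-2:v+3,u-2:u+3,2]);print(n,c.round(1))
    circ(PT,zt-8,zt+8,c,45,n+' top'); circ(PS,zt-8,zt+8,c,45,n+' scn')
for u,v in [(176,197),(176,219),(176,244),(195,197),(120,217),(335,265),(320,238)]: print(u,v,PT[v,u].round(1))
cr=cv2.resize(T['im'][110:280,70:370],None,fx=2.6,fy=2.6,interpolation=cv2.INTER_CUBIC);cv2.imwrite('pics/c1.png',cr[:,:,::-1])
E
```

```text
bench z -0.6938237623023369 mat 0.0986052996153016 [ 6.34148776e+02 -8.70827781e+01  3.23946085e-03]
red [641.8 -26.3  99.6]
red top 270 enc [647.  -23.2] 27.1 mean [646.8 -23.2  95.6]
red scn 279 enc [647.7 -18.2] 28.4 mean [649.1 -16.8  96.2]
yel [ 619.5 -154.3   95.2]
yel top 277 enc [ 623.5 -154.7] 27.2 mean [ 623.5 -154.5   95.4]
yel scn 246 enc [ 623.  -149.4] 29.1 mean [ 625.5 -148.2   95.9]
whi [ 623.5 -273.8   91.8]
whi top 279 enc [ 628. -276.] 27.4 mean [ 627.5 -275.4   95.3]
whi scn 217 enc [ 627.7 -272.1] 30.1 mean [ 629.2 -269.7   95.9]
pad [449.1 -96.6 131.4]
pad top 752 enc [449.3 -97. ] 42.9 mean [449.3 -96.9 129.5]
pad scn 520 enc [449.2 -94.3] 44.4 mean [451.  -92.9 130.3]
grip [ 447.6 -298.   133.5]
grip top 70 enc [ 448.9 -296.8] 12.8 mean [ 449.  -296.2  132.7]
grip scn 44 enc [ 450.1 -290.9] 13.4 mean [ 451.2 -290.2  132.8]
176 197 [607.7 183.7  35.7]
176 219 [540.5 181.   37.7]
176 244 [465.5 178.   40.1]
195 197 [610.1 128.3  19.2]
120 217 [533.8 300.9 188.5]
335 265 [ 407.1 -294.5   46.7]
320 238 [ 486.  -251.8   43.6]
```

View pics/c1.png

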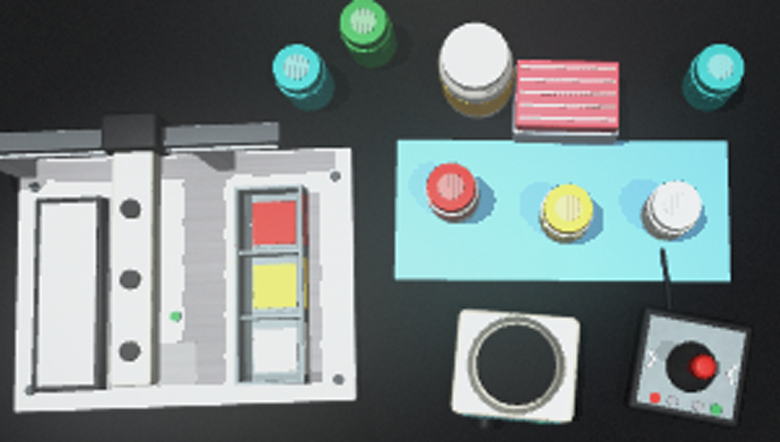

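```bash
python3 - <<'E'
from meas import *
T=np.load('/tmp/top.npz');S=np.load('/tmp/scene.npz')
PT=pts('top',T['d']);PS=pts('scene',S['d'])
def box(P,m,n):
    q=P[m][:,:2].astype(np.float32);print(n,len(q),[np.round(x,1) for x in cv2.minAreaRect(q)],q.min(0),q.max(0),P[m][:,2].mean().round(1))
def reg(P,x0,x1,y0,y1,z0,z1): return (P[...,0]>x0)&(P[...,0]<x1)&(P[...,1]>y0)&(P[...,1]<y1)&(P[...,2]>z0)&(P[...,2]<z1)
for P,I,n in ((PT,T['im'],'top'),(PS,S['im'],'scn')):
    print(n)
    box(P,reg(P,370,530,-380,-210,34,50),'console')
    box(P,reg(P,370,530,-190,0,56,72),'mixer')
    box(P,reg(P,400,670,120,240,62,80),'tray rim')
    box(P,reg(P,380,720,80,560,13,26),'bed')
    box(P,reg(P,380,720,80,560,178,195),'head')
    box(P,reg(P,640,760,-260,-90,75,95),'tipbox')
    h=cv2.cvtColor(I,cv2.COLOR_RGB2HSV).astype(int)
    fl=reg(P,400,670,130,230,28,46)
    for c,m in (('r',((h[...,0]<8)|(h[...,0]>172))&(h[...,1]>140)),('y',(abs(h[...,0]-28)<8)&(h[...,1]>140)),('w',(h[...,1]<40)&(h[...,2]>200))):
        if (fl&m).sum()>9: box(P,fl&m,'nest '+c)
E
```

```text
top
console 1535 [array([ 449.1, -296.7]), array([129.4, 119.7]), np.float64(79.6)] [ 380.84418 -369.1235 ] [ 516.146   -224.76398] 40.9
mixer 852 [array([449.7, -96.9]), array([139. , 119.2]), np.float64(85.8)] [ 386.23383 -167.79787] [510.9325   -24.124159] 62.6
tray rim 464 [array([539.7, 182.8]), array([226.3,  80.4]), np.float64(2.0)] [427.144   139.25435] [652.5712 226.2792] 68.9
bed 6391 [array([549.7, 294.1]), array([300.3, 402.2]), np.float64(2.4)] [391.82623  89.49282] [705.4321  498.27097] 19.3
head 1899 [array([564. , 341.8]), array([283.1, 394.4]), np.float64(5.1)] [424.9721  154.58289] [709.2249 550.2057] 183.4
tipbox 586 [array([ 700.2, -177.7]), array([119.7, 163.4]), np.float64(0.3)] [ 640.0501  -259.65076] [759.8769  -95.70974] 84.3
nest r 232 [array([612.6, 186.9]), array([46.8, 44.4]), np.float64(0.6)] [589.10077 164.79492] [636.138   209.27835] 36.0
nest w 443 [array([540.6, 183.2]), array([205. ,  52.6]), np.float64(2.1)] [438.7111  153.48596] [642.0952  213.28577] 35.7
scn
console 892 [array([ 450.6, -292.1]), array([136.5, 121.1]), np.float64(79.1)] [ 383.8854
[... 338 characters left out ...]
02.5, 402. ]), np.float64(2.5)] [391.65506  91.75795] [708.567   496.90298] 20.3
head 2452 [array([614.8, 352.2]), array([280.5, 314.9]), np.float64(64.9)] [426.6139  160.94589] [710.6988  480.07132] 184.0
tipbox 507 [array([ 700.4, -175.4]), array([119.9, 167. ]), np.float64(0.4)] [ 640.1224  -259.29153] [759.9611  -91.63766] 85.5
nest r 254 [array([606.7, 196. ]), array([44.3, 67.5]), np.float64(3.8)] [582.31836 162.37746] [630.0117  229.60869] 37.2
nest y 274 [array([537.2, 193.9]), array([67.7, 49.6]), np.float64(89.7)] [512.4254  160.09273] [562.1944  227.68321] 37.6
nest w 265 [array([461.1, 181.7]), array([48.6, 50. ]), np.float64(3.7)] [436.38205 155.54085] [486.13315 207.25539] 37.5
```

Heights and sizes agree with the text: caps 96, pad 130, nest floor 36, tray 226×80, and the views differ by about 4 mm in y. Console yaw is about -10.4°, reader yaw about 2.4°. First, the stick.

```bash
cat >> h.py <<'E'
def go(x,y,z,hd=None):
    s=r.observe();R=Ro.from_rotvec(s['tcp_rot']).as_matrix()
    a=np.degrees(np.arctan2(R[1,0],R[0,0])); hd=a if hd is None else hd
    t=np.radians(-(hd-a)); h=np.radians(hd)
    X=np.array([np.cos(h),np.sin(h),0]);Y=np.array([X[1],-X[0],0])
    d=np.array([x,y,z])-s['position']
    print('t',s['time'],'pos',s['position'].round(1),'hd',a.round(1),'F',s['wrist_force'].round(1),'op',round(s['opening'],1),'| turn units',round(t/(np.pi/2),3),'shift units',(np.array([d@X,d@Y,-d[2]])/400).round(4))
def headpos():
    d=r.capture('top')[1];P=pts('top',d)
    m=(P[...,0]>440)&(P[...,0]<620)&(P[...,1]>100)&(P[...,1]<560)&(P[...,2]>175)&(P[...,2]<195)
    return np.median(P[m],0).round(1)
E
python3 -c "
from h import *
go(449.2,-295,200,-100.4);print(headpos())"
```

```text
t 0.1 pos [ 145.4 -556.1  230.8] hd -75.3 F [-0.4 -1.2 -0.6] op 85.6 | turn units 0.278 shift units [-0.7791 -0.6291  0.077 ]
[528.6 301.  182.3]
```

>>> jog_arm --plan "0 0 0 0 0 0.07 0;0 0 0 0 0 0.07 0;0 0 0 0 0 0.07 0;0 0 0 0 0 0.068 0"

```text
time: 0.55
position: [145.5, -556.2, 231.0]
tcp_rot: [-2.006, 2.417, 0.001]
wrist_force: [0.6, -0.5, 0.4]
opening: 85.5
```

>>> jog_arm --plan "-0.078 -0.063 0.0077 0 0 0 0;-0.078 -0.063 0.0077 0 0 0 0;-0.078 -0.063 0.0077 0 0 0 0;-0.078 -0.063 0.0077 0 0 0 0;-0.078 -0.063 0.0077 0 0 0 0;-0.078 -0.063 0.0077 0 0 0 0;-0.078 -0.063 0.0077 0 0 0 0;-0.078 -0.063 0.0077 0 0 0 0;-0.078 -0.063 0.0077 0 0 0 0;-0.078 -0.063 0.0077 0 0 0 0"

```text
time: 1.55
position: [450.5, -293.3, 200.3]
tcp_rot: [-2.012, 2.413, 0.0]
wrist_force: [0.5, -1.2, -0.1]
opening: 85.3
```

```bash
python3 -c "
from h import *
go(449.2,-295,86,-100.4);cap('scene','s1.png')"
```

```text
t 1.55 pos [ 450.5 -293.3  200.3] hd -100.4 F [ 0.5 -1.2 -0.1] op 85.3 | turn units 0.0 shift units [0.0047 0.0024 0.2858]
```

View pics/s1.png

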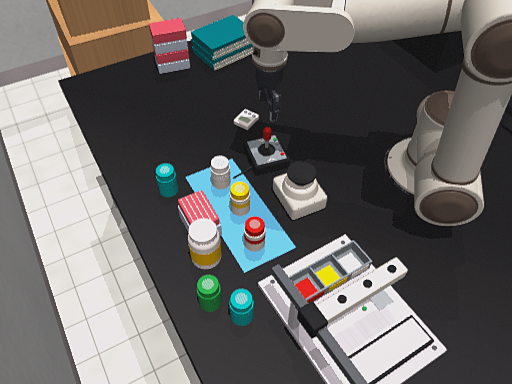

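The scene view shows the open gripper at (270,105), directly above the red grip at (267,133). The jars have not moved. Descend astride the grip.

>>> jog_arm --plan "0.0045 0.0025 0.06 0 0 0 0;0 0 0.06 0 0 0 0;0 0 0.06 0 0 0 0;0 0 0.06 0 0 0 0;0 0 0.046 0 0 0 0;0 0 0 0 0 0 0;-0.04 0 0 0 0 0 0;-0.04 0 0 0 0 0 0;-0.02 0 0 0 0 0 0;0 0 0 0 0 0 0"

```text
time: 2.6
position: [456.1, -255.4, 87.3]
tcp_rot: [-2.013, 2.411, -0.002]
wrist_force: [0.2, 0.8, 0.4]
opening: 85.8
```

```bash
python3 -c "
from h import *
go(449.2,-295,86,-100.4);print(headpos())"
```

```text
t 2.6 pos [ 456.1 -255.4   87.3] hd -100.3 F [0.2 0.8 0.4] op 85.8 | turn units 0.001 shift units [ 0.1004 -0.001   0.0032]
[528.3 370.3 182.2]
```

>>> jog_arm --plan "-0.012 0 0 0 0 0 0;-0.01 0 0 0 0 0 0;0 0 0 0 0 0 0"

```text
time: 2.95
position: [457.1, -248.2, 86.4]
tcp_rot: [-2.012, 2.413, -0.001]
wrist_force: [-0.6, -3.0, 2.0]
opening: 85.2
```

```bash
python3 -c "
from h import *
go(449.2,-295,86,-100.4);print(headpos())"
```

```text
t 2.95 pos [ 457.1 -248.2   86.4] hd -100.4 F [-0.6 -3.   2. ] op 85.2 | turn units 0.0 shift units [ 0.1187 -0.0017  0.0011]
[528.2 395.2 182.2]
```

>>> jog_arm --plan "-0.01 0 0 0 0 0 0;-0.007 0 0 0 0 0 0;0 0 0 0 0 0 0;0 0 0 0 0 0 0"

```text
time: 3.4
position: [458.0, -242.5, 86.2]
tcp_rot: [2.011, -2.413, 0.001]
wrist_force: [-2.1, -11.2, -2.5]
opening: 85.4
```

```bash
python3 -c "
from h import *
go(449.2,-295,86,-100.4);print(headpos())"
```

```text
t 3.4 pos [ 458.  -242.5   86.2] hd -100.4 F [ -2.1 -11.2  -2.5] op 85.4 | turn units 0.0 shift units [ 0.1331 -0.002   0.0004]
[527.9 421.  182.1]
```

The head is at y = 421, +120 mm, so the stick is fully over with an 11 N push. Hold it 5 s, then let it back.

>>> jog_arm --plan "0 0 0 0 0 0 0;0 0 0 0 0 0 0;0 0 0 0 0 0 0;0 0 0 0 0 0 0;0 0 0 0 0 0 0;0 0 0 0 0 0 0;0 0 0 0 0 0 0;0 0 0 0 0 0 0;0 0 0 0 0 0 0;0 0 0 0 0 0 0"

```text
time: 4.45
position: [458.0, -242.5, 86.2]
tcp_rot: [2.011, -2.413, 0.001]
wrist_force: [-1.3, -10.3, -0.9]
opening: 85.5
```

>>> jog_arm --plan "0 0 0 0 0 0 0;0 0 0 0 0 0 0;0 0 0 0 0 0 0;0 0 0 0 0 0 0;0 0 0 0 0 0 0;0 0 0 0 0 0 0;0 0 0 0 0 0 0;0 0 0 0 0 0 0;0 0 0 0 0 0 0;0 0 0 0 0 0 0"

```text
time: 5.45
position: [458.0, -242.6, 86.2]
tcp_rot: [2.011, -2.413, 0.002]
wrist_force: [-2.0, -9.9, -2.1]
opening: 85.6
```

>>> jog_arm --plan "0 0 0 0 0 0 0;0 0 0 0 0 0 0;0 0 0 0 0 0 0;0 0 0 0 0 0 0;0 0 0 0 0 0 0;0 0 0 0 0 0 0;0 0 0 0 0 0 0;0 0 0 0 0 0 0;0 0 0 0 0 0 0;0 0 0 0 0 0 0"

```text
time: 6.45
position: [458.0, -242.6, 86.2]
tcp_rot: [2.011, -2.413, 0.001]
wrist_force: [-1.6, -9.0, -1.2]
opening: 85.6
```

>>> jog_arm --plan "0 0 0 0 0 0 0;0 0 0 0 0 0 0;0 0 0 0 0 0 0;0 0 0 0 0 0 0;0 0 0 0 0 0 0;0 0 0 0 0 0 0;0 0 0 0 0 0 0;0 0 0 0 0 0 0;0 0 0 0 0 0 0;0 0 0 0 0 0 0"

```text
time: 7.45
position: [458.0, -242.5, 86.2]
tcp_rot: [2.011, -2.413, 0.001]
wrist_force: [-1.6, -10.3, -2.8]
opening: 85.4
```

>>> jog_arm --plan "0 0 0 0 0 0 0;0 0 0 0 0 0 0;0 0 0 0 0 0 0;0 0 0 0 0 0 0;0 0 0 0 0 0 0;0 0 0 0 0 0 0;0 0 0 0 0 0 0;0 0 0 0 0 0 0;0 0 0 0 0 0 0;0 0 0 0 0 0 0"

```text
time: 8.45
position: [458.0, -242.5, 86.2]
tcp_rot: [2.011, -2.413, 0.001]
wrist_force: [-1.5, -9.9, -1.1]
opening: 85.5
```

```bash
python3 -c "
from h import *
go(449.2,-295,86,-100.4);print(headpos())"
```

```text
t 8.45 pos [ 458.  -242.5   86.2] hd -100.4 F [-1.5 -9.9 -1.1] op 85.5 | turn units 0.0 shift units [ 0.133  -0.002   0.0004]
[527.9 420.8 182.4]
```

>>> jog_arm --plan "0.033 0 0 0 0 0 0;0.033 0 0 0 0 0 0;0.033 0 0 0 0 0 0;0.033 0 0 0 0 0 0;0 0 -0.06 0 0 0 0;0 0 -0.07 0 0 0 0;0 0 -0.07 0 0 0 0;0 0 -0.08 0 0 0 0;0 0 0 0 0 0 0"

```text
time: 9.4
position: [449.5, -295.3, 202.3]
tcp_rot: [-2.011, 2.413, -0.009]
wrist_force: [0.9, 0.2, 0.7]
opening: 85.3
```

```bash
cat >> h.py <<'E'
def jars():
    im,d=r.capture('top');P=pts('top',d);h=cv2.cvtColor(im,cv2.COLOR_RGB2HSV).astype(int)
    red=((h[...,0]<8)|(h[...,0]>172))&(h[...,1]>120); yel=(abs(h[...,0]-28)<8)&(h[...,1]>120); whi=(h[...,1]<50)&(h[...,2]>150)
    for n,m,(z0,z1) in (('white',whi,(88,104)),('yellow',yel,(88,104)),('red',red,(88,104)),('white nest',whi,(124,140)),('yellow nest',yel,(124,140)),('red nest',red,(124,140))):
        m=m&(P[...,2]>z0)&(P[...,2]<z1)&(P[...,0]>420)&(P[...,0]<690)&((P[...,1]>120)==('nest' in n))
        k,l,st,ce=cv2.connectedComponentsWithStats(m.astype(np.uint8))
        for i in range(1,k):
            if st[i,4]>100:
                q=P[l==i];c,rr=cv2.minEnclosingCircle(q[:,:2].astype(np.float32));print(n,st[i,4],np.round(c,1),round(rr,1),'z',np.median(q[:,2]).round(1))
E
python3 -c "
from h import *
print(headpos());jars();go(628,-274,200,-90)"
```

```text
[526.5 298.9 182.4]
white 272 [ 628.5 -276.1] 27.5 z 95.4
yellow 154 [ 622.8 -154.4] 26.4 z 95.0
red 165 [647.8 -22.8] 26.8 z 95.0
t 9.5 pos [ 448.6 -294.3  198.4] hd -100.4 F [-0.5 -0.3 -1.7] op 85.0 | turn units -0.115 shift units [-0.0507 -0.4484 -0.004 ]
```

>>> jog_arm --plan "0 0 0 0 0 -0.058 0;0 0 0 0 0 -0.057 0;-0.01 -0.09 0 0 0 0 0;-0.01 -0.09 0 0 0 0 0;-0.01 -0.09 0 0 0 0 0;-0.01 -0.09 0 0 0 0 0;-0.0107 -0.0884 0 0 0 0 0;0 0 0 0 0 0 0"

```text
time: 10.3
position: [630.5, -272.5, 195.0]
tcp_rot: [2.223, -2.22, -0.005]
wrist_force: [0.2, -0.5, -0.2]
opening: 85.6
```

```bash
python3 -c "
from h import *
go(628,-274,36,-90);im,d=cap('top','t2.png');P=pts('top',d);S=r.capture('scene')
PS=pts('scene',S[1]);o=r.observe()['position']
for n,Q in(('top',P),('scn',PS)):
    m=(abs(Q[...,0]-o[0])<70)&(abs(Q[...,1]-o[1])<90)&(Q[...,2]>205)&(Q[...,2]<275)
    q=Q[m];print(n,len(q),q.min(0).round(1),q.max(0).round(1))
    for z in range(205,300,15):
        q=Q[m&(abs(Q[...,2]-z)<8)]
        if len(q):print(z,len(q),q.min(0).round(1),q.max(0).round(1))"
```

```text
t 10.3 pos [ 630.5 -272.5  195. ] hd -89.9 F [ 0.2 -0.5 -0.2] op 85.6 | turn units 0.001 shift units [0.0037 0.0063 0.3975]
top 46 [ 615.3 -245.1  206.7] [ 648.3 -219.4  274.6]
205 1 [ 623.  -225.4  206.7] [ 623.  -225.4  206.7]
220 3 [ 619.9 -230.9  220.2] [ 623.5 -221.2  226.7]
235 2 [ 619.4 -231.6  229.9] [ 630.4 -227.8  242.6]
250 13 [ 618.4 -231.6  242.6] [ 632.3 -219.4  257.8]
265 25 [ 615.3 -245.1  257.1] [ 648.3 -219.4  273. ]
280 10 [ 615.3 -245.1  272.5] [ 648.3 -232.7  274.6]
scn 237 [ 617.2 -344.   207.9] [ 646.6 -196.4  274.8]
205 8 [ 620.5 -318.8  207.9] [ 637.9 -222.2  211.7]
220 57 [ 618.5 -323.1  213. ] [ 640.5 -216.1  227.9]
235 49 [ 618.1 -319.3  227.2] [ 640.8 -212.   242.5]
250 30 [ 618.9 -337.3  242.5] [ 642.2 -199.   257.6]
265 88 [ 617.2 -344.   257.1] [ 646.6 -196.4  272.9]
280 17 [ 621.6 -313.1  272.2] [ 646.4 -198.1  274.8]
```

>>> jog_arm --plan "0.004 0.006 0.05 0 0 0 0;0 0 0.08 0 0 0 0;0 0 0.08 0 0 0 0;0 0 0.08 0 0 0 0;0 0 0.07 0 0 0 0;0 0 0.037 0 0 0 0;0 0 0 0 0 0 0;0 0 0 0 0 0 1;0 0 0 0 0 0 1;0 0 0 0 0 0 1" --squeeze 60

```text
time: 11.4
position: [626.4, -275.4, 41.6]
tcp_rot: [-2.221, 2.221, -0.005]
wrist_force: [-1.0, 0.1, 6.2]
opening: 58.4
```

>>> jog_arm --plan "0 0 0 0 0 0 1;0 0 0 0 0 0 1;0 0 0 0 0 0 1"

```text
time: 11.7
position: [626.4, -275.4, 41.6]
tcp_rot: [-2.221, 2.221, -0.005]
wrist_force: [-0.5, -0.3, 5.7]
opening: 58.3
```

```bash
python3 -c "
from h import *
go(628,-274,220,-90);S=r.capture('scene');cv2.imwrite('pics/s3.png',cv2.resize(S[0][60:260,120:320],None,fx=3,fy=3)[:,:,::-1])"
```

```text
t 11.7 pos [ 626.4 -275.4   41.6] hd -90.0 F [-0.5 -0.3  5.7] op 58.3 | turn units -0.0 shift units [-0.0036 -0.0039 -0.446 ]
```

View pics/s3.png

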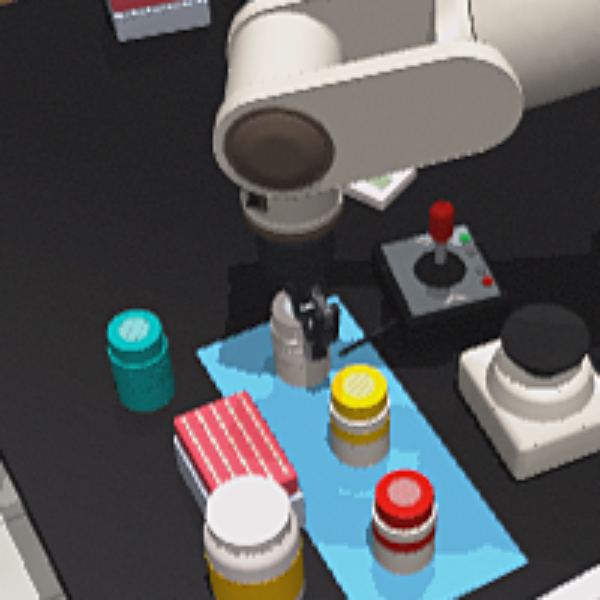

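White jar is seized between the fingers, crop (300,340), standing upright. Lift it and carry it over the pad.

>>> jog_arm --plan "0 0 -0.04 0 0 0 1;0 0 -0.08 0 0 0 1;0 0 -0.08 0 0 0 1;0 0 -0.08 0 0 0 1;0 0 -0.08 0 0 0 1;0 0 -0.086 0 0 0 1;0 0 0 0 0 0 1"

```text
time: 12.45
position: [626.8, -275.4, 225.1]
tcp_rot: [-2.22, 2.22, -0.013]
wrist_force: [0.2, 0.2, -2.1]
opening: 58.6
```

>>> jog_arm --plan "-0.064 0.063 0 0 0 0 1;-0.064 0.063 0 0 0 0 1;-0.064 0.063 0 0 0 0 1;-0.064 0.063 0 0 0 0 1;-0.064 0.063 0 0 0 0 1;-0.064 0.063 0 0 0 0 1;-0.064 0.063 0 0 0 0 1;0 0 0 0 0 0 1;0 0 0 0 0 0 1"

```text
time: 13.35
position: [449.1, -95.3, 218.8]
tcp_rot: [-2.222, 2.22, -0.003]
wrist_force: [0.4, -1.0, -2.7]
opening: 58.2
```

```bash
python3 -c "
from h import *
go(449.3,-95.7,172,-90);im,d=cap('scene','s4.png');P=pts('scene',d);o=r.observe()['position']
m=(abs(P[...,0]-o[0])<70)&(abs(P[...,1]-o[1])<90)&(P[...,2]>155)&(P[...,2]<290)
for z in range(160,290,10):
    q=P[m&(abs(P[...,2]-z)<5)]
    if len(q):print(z,len(q),q.min(0).round(1),q.max(0).round(1))
cv2.imwrite('pics/s4.png',cv2.resize(im[60:260,180:380],None,fx=3,fy=3)[:,:,::-1])"
```

```text
t 13.35 pos [449.1 -95.3 218.8] hd -90.0 F [ 0.4 -1.  -2.7] op 58.2 | turn units 0.0 shift units [ 0.0009 -0.0004  0.1169]
180 36 [ 426.4 -106.5  176.5] [480.5 -62.5 184.5]
190 52 [ 434.6 -111.7  185.5] [482.7 -61.5 194.6]
200 54 [ 432.9 -102.2  195.1] [482.  -62.6 204.9]
210 45 [ 435.8 -102.1  205.1] [481.5 -62.1 214.9]
220 41 [ 453.9 -105.4  215.1] [482.1 -58.1 224.9]
230 50 [ 445.4 -114.9  225.1] [482.3 -51.7 234.8]
240 65 [ 444.1 -106.   235. ] [481.7 -49.8 244.9]
250 74 [ 446.1 -128.9  245.1] [481.5 -49.9 254.8]
260 47 [ 435.8 -130.7  255.2] [480.5 -52.  265. ]
270 161 [ 427.2 -157.   265.1] [478.7 -32.6 275. ]
280 118 [ 437.2 -157.1  275. ] [478.8 -31.3 284.9]
```

View pics/s4.png

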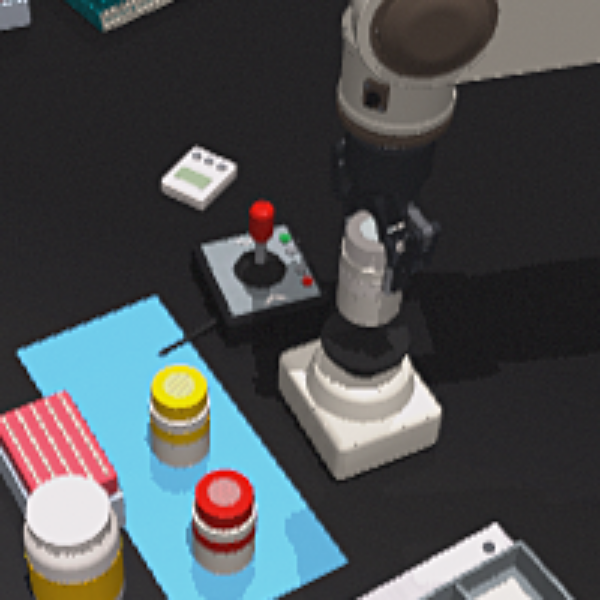

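White jar hangs upright at (365,270) over the pad at (365,345), foot about 42 mm below the TCP. Press down.

>>> jog_arm --plan "0 0 0.05 0 0 0 1;0 0 0.05 0 0 0 1;0 0 0.02 0 0 0 1;0 0 0.01 0 0 0 1;0 0 0.01 0 0 0 1;0 0 0.006 0 0 0 1;0 0 0 0 0 0 1"

```text
time: 14.1
position: [449.5, -96.0, 160.1]
tcp_rot: [2.221, -2.222, 0.001]
wrist_force: [-5.7, -0.9, 8.0]
opening: 58.2
```

>>> jog_arm --plan "0 0 0.005 0 0 0 1;0 0 0 0 0 0 1;0 0 0 0 0 0 1"

```text
time: 14.4
position: [449.8, -96.1, 159.5]
tcp_rot: [-2.221, 2.221, -0.003]
wrist_force: [-10.6, 2.3, 20.3]
opening: 58.6
```

Force rose to 20 N, so the pad is at its stop. Hold it.

>>> jog_arm --plan "0 0 0 0 0 0 1;0 0 0 0 0 0 1;0 0 0 0 0 0 1;0 0 0 0 0 0 1;0 0 0 0 0 0 1;0 0 0 0 0 0 1;0 0 0 0 0 0 1;0 0 0 0 0 0 1;0 0 0 0 0 0 1;0 0 0 0 0 0 1"

```text
time: 15.4
position: [449.8, -96.1, 159.5]
tcp_rot: [-2.221, 2.221, -0.003]
wrist_force: [-10.7, 0.8, 19.9]
opening: 58.7
```

```bash
python3 -c "
from h import *
go(449.3,-95.7,172,-90)
for n in('scene','top'):
    P=pts(n,r.capture(n)[1])
    m=(np.hypot(P[...,0]-449.5,P[...,1]+95.7)<41)&(P[...,2]<128)&(P[...,2]>95);q=P[m];print(n,len(q),np.histogram(q[:,2],range(94,132,3)))"
```

```text
t 15.4 pos [449.8 -96.1 159.5] hd -90.0 F [-10.7   0.8  19.9] op 58.7 | turn units -0.0 shift units [-0.001   0.0012 -0.0313]
scene 206 (array([16,  9,  0,  0,  3,  1,  9, 63, 63, 23, 17,  2]), array([ 94,  97, 100, 103, 106, 109, 112, 115, 118, 121, 124, 127, 130]))
top 0 (array([0, 0, 0, 0, 0, 0, 0, 0, 0, 0, 0, 0]), array([ 94,  97, 100, 103, 106, 109, 112, 115, 118, 121, 124, 127, 130]))
```

>>> jog_arm --plan "0 0 0 0 0 0 1;0 0 0 0 0 0 1;0 0 0 0 0 0 1;0 0 0 0 0 0 1;0 0 0 0 0 0 1;0 0 0 0 0 0 1;0 0 0 0 0 0 1;0 0 0 0 0 0 1;0 0 0 0 0 0 1;0 0 0 0 0 0 1"

```text
time: 16.5
position: [449.8, -96.1, 159.5]
tcp_rot: [-2.221, 2.221, -0.003]
wrist_force: [-11.2, 0.6, 20.9]
opening: 58.5
```

>>> jog_arm --plan "0 0 0 0 0 0 1;0 0 0 0 0 0 1;0 0 0 0 0 0 1;0 0 0 0 0 0 1;0 0 0 0 0 0 1;0 0 0 0 0 0 1;0 0 0 0 0 0 1;0 0 0 0 0 0 1;0 0 0 0 0 0 1;0 0 0 0 0 0 1"

```text
time: 17.5
position: [449.8, -96.1, 159.5]
tcp_rot: [-2.221, 2.221, -0.003]
wrist_force: [-10.2, 0.6, 20.4]
opening: 58.5
```

>>> jog_arm --plan "0 0 0 0 0 0 1;0 0 0 0 0 0 1;0 0 0 0 0 0 1;0 0 0 0 0 0 1;0 0 0 0 0 0 1;0 0 0 0 0 0 1;0 0 0 0 0 0 1;0 0 0 0 0 0 1;0 0 0 0 0 0 1;0 0 0 0 0 0 1"

```text
time: 18.5
position: [449.8, -96.1, 159.5]
tcp_rot: [-2.221, 2.221, -0.003]
wrist_force: [-10.6, 1.2, 20.6]
opening: 58.2
```

>>> jog_arm --plan "0 0 0 0 0 0 1;0 0 0 0 0 0 1;0 0 0 0 0 0 1;0 0 0 0 0 0 1;0 0 0 0 0 0 1;0 0 0 0 0 0 1;0 0 0 0 0 0 1;0 0 0 0 0 0 1;0 0 0 0 0 0 1;0 0 0 0 0 0 1"

```text
time: 19.5
position: [449.8, -96.1, 159.5]
tcp_rot: [-2.221, 2.222, -0.003]
wrist_force: [-10.4, 0.9, 20.5]
opening: 58.1
```

Pad surface reads about 118, so it is fully down. Lift and carry to the white nest.

>>> jog_arm --plan "0 0 -0.04 0 0 0 1;0 0 -0.06 0 0 0 1;0 0 -0.06 0 0 0 1;-0.04 -0.002 0 0 0 0 1;-0.09 -0.004 0 0 0 0 1;-0.09 -0.004 0 0 0 0 1;-0.09 -0.004 0 0 0 0 1;-0.09 -0.004 0 0 0 0 1;-0.09 -0.004 0 0 0 0 1;-0.09 -0.004 0 0 0 0 1"

```text
time: 20.5
position: [460.0, 137.9, 222.0]
tcp_rot: [-2.22, 2.221, -0.001]
wrist_force: [1.2, 0.1, -2.6]
opening: 58.4
```

>>> jog_arm --plan "-0.09 -0.006 0 0 0 0 1;-0.023 -0.004 0.03 0 0 0 1;0 0 0.06 0 0 0 1;0 0 0.06 0 0 0 1;0 0 0.06 0 0 0 1;0 0 0 0 0 0 1;0 0 0 0 0 0 1"

```text
time: 21.2
position: [464.1, 181.4, 138.0]
tcp_rot: [-2.221, 2.222, 0.0]
wrist_force: [0.1, -0.1, -2.1]
opening: 58.4
```

```bash
python3 -c "
from h import *
go(463,181.2,80,-90);im,d=cap('scene');P=pts('scene',d);o=r.observe()['position']
m=(abs(P[...,0]-o[0])<70)&(abs(P[...,1]-o[1])<60)
for z in range(75,290,10):
    q=P[m&(abs(P[...,2]-z)<5)]
    if len(q):print(z,len(q),q.min(0).round(1),q.max(0).round(1))
cv2.imwrite('pics/s5.png',cv2.resize(im[160:340,250:450],None,fx=3.5,fy=3.3)[:,:,::-1])"
```

```text
t 21.2 pos [464.1 181.4 138. ] hd -90.0 F [ 0.1 -0.1 -2.1] op 58.4 | turn units -0.0 shift units [0.0004 0.0027 0.1451]
75 94 [425.2 145.1  70. ] [533.2 226.2  77.2]
95 11 [458.5 182.2  96.4] [495.  211.8  99.7]
105 48 [449.6 164.1 100.5] [496.9 212.8 109.8]
115 47 [454.2 165.1 110.1] [496.5 213.5 119.9]
125 47 [457.5 164.2 120.2] [497.5 215.1 129.9]
135 40 [469.7 160.  130.5] [497.1 212.9 139.8]
145 49 [471.3 165.1 140. ] [497.3 218.1 149.4]
155 65 [459.6 140.8 150.2] [496.5 225.3 159.9]
165 86 [446.4 139.7 160.1] [497.7 225.9 169.8]
175 67 [454.5 141.7 170. ] [496.6 225.2 179.8]
185 83 [458.1 122.4 180.1] [495.  239.3 190. ]
195 252 [452.3 122.5 190. ] [494.2 240.9 200. ]
205 57 [452.6 121.7 200.1] [481.6 240.7 210. ]
215 90 [453.5 122.  210. ] [482.8 241.1 219.8]
225 56 [466. 122. 220.] [482.3 240.4 229.7]
235 72 [466.8 121.9 230. ] [485.2 239.9 240. ]
245 113 [456.9 122.4 240.4] [486.  241.3 250. ]
255 31 [457.2 123.3 250.1] [476.4 227.2 259.3]
265 26 [449.5 171.6 262.3] [500.6 221.2 269.9]
275 81 [444.8 157.4 270.1] [502.5 221.8 279.9]
285 87 [449.6 157.7 280. ] [502.2 220.8 290. ]
```

View pics/s5.png

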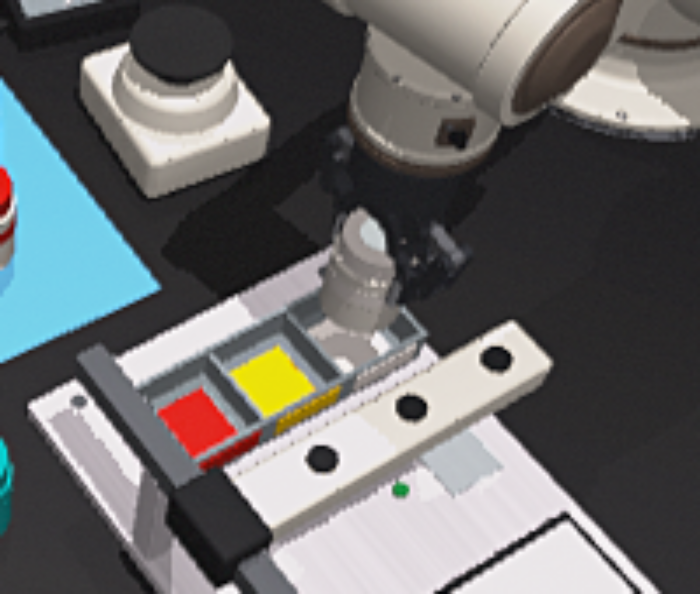

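The jar hangs over the white nest, upright at (360,275). Small correction, then lower.

>>> jog_arm --plan "-0.002 0.004 0.02 0 0 0 1;0 0 0.04 0 0 0 1;0 0 0.04 0 0 0 1;0 0 0.03 0 0 0 1;0 0 0.012 0 0 0 1;0 0 0 0 0 0 1"

```text
time: 21.85
position: [462.1, 182.3, 80.3]
tcp_rot: [2.221, -2.221, -0.001]
wrist_force: [-0.1, -0.3, -3.0]
opening: 58.4
```

>>> jog_arm --plan "0 0 0.006 0 0 0 1;0 0 0 0 0 0 1"

```text
time: 22.05
position: [462.4, 182.4, 78.5]
tcp_rot: [-2.221, 2.221, -0.0]
wrist_force: [-0.7, -0.6, -3.0]
opening: 58.6
```

>>> jog_arm --plan "0 0 0.005 0 0 0 1;0 0 0 0 0 0 1"

```text
time: 22.25
position: [462.6, 182.5, 77.5]
tcp_rot: [-2.22, 2.221, -0.001]
wrist_force: [-6.3, -1.4, 15.8]
opening: 58.5
```

On the floor (contact 16 N). Release and rise, then move toward yellow.

>>> jog_arm --plan "0 0 -0.002 0 0 0 0;0 0 0 0 0 0 0;0 0 0 0 0 0 0;0 0 -0.03 0 0 0 0;0 0 -0.06 0 0 0 0;0 0 -0.09 0 0 0 0;0 0 -0.09 0 0 0 0;0 0 -0.09 0 0 0 0;0 0 0 0 0 0 0"

```text
time: 23.15
position: [463.6, 182.7, 226.6]
tcp_rot: [-2.217, 2.217, -0.006]
wrist_force: [0.3, -0.5, -0.4]
opening: 85.4
```

```bash
python3 -c "
from h import *
go(623,-152.5,200,-90);print(headpos());jars()"
```

```text
t 23.15 pos [463.6 182.7 226.6] hd -90.0 F [ 0.3 -0.5 -0.4] op 85.4 | turn units -0.0 shift units [ 0.8381 -0.3985  0.0665]
[583.4 304.2 182.2]
yellow 130 [ 622.2 -154.3] 26.3 z 95.4
red 166 [660.3 -62.4] 26.6 z 95.7
```

Red has been knocked to (660,-62), still upright at cap height 96. Continue with yellow.

>>> jog_arm --plan "0.084 -0.04 0.003 0 0 0 0;0.084 -0.04 0.003 0 0 0 0;0.084 -0.04 0.003 0 0 0 0;0.084 -0.04 0.003 0 0 0 0;0.084 -0.04 0.003 0 0 0 0;0.084 -0.04 0.003 0 0 0 0;0.084 -0.04 0.003 0 0 0 0;0.084 -0.04 0.003 0 0 0 0;0.084 -0.04 0.003 0 0 0 0;0.082 -0.039 0.003 0 0 0 0"

```text
time: 24.25
position: [621.7, -154.3, 207.6]
tcp_rot: [2.22, -2.221, -0.003]
wrist_force: [1.2, 0.3, 0.4]
opening: 85.4
```

```bash
cat >> h.py <<'E'
def cyl(n,x,y,zs,rad=60):
    P=pts(n,r.capture(n)[1]);D=np.hypot(P[...,0]-x,P[...,1]-y)<rad
    for z in zs:
        q=P[D&(abs(P[...,2]-z)<5)]
        if len(q):print(n,z,len(q),q.min(0).round(1),q.max(0).round(1))
E
python3 -c "
from h import *
go(623,-152.5,41,-90);cyl('scene',623,-152,[20,40,60,85,96],45);cyl('scene',657,-60,[20,40,60,85,96],45);cyl('scene',465,181,[80,90,100,115,132],45);print(r.capture('top') and '');jars()"
```

```text
t 24.25 pos [ 621.7 -154.3  207.6] hd -90.0 F [1.2 0.3 0.4] op 85.4 | turn units -0.0 shift units [-0.0045 -0.0033  0.4164]
scene 20 18 [ 603.2 -162.3   15.3] [ 653.7 -127.3   24.8]
scene 40 36 [ 603.  -156.8   35.1] [ 654.9 -120.8   44.9]
scene 60 42 [ 603.  -156.9   55.3] [ 654.2 -119.2   65. ]
scene 85 35 [ 604.4 -163.    80.6] [ 651.6 -122.4   89.6]
scene 96 228 [ 596.8 -179.4   91.1] [ 652.4 -122.3  101. ]
scene 20 40 [642.  -62.3  15.1] [691.  -27.7  24.9]
scene 40 33 [647.3 -70.7  35.2] [691.2 -27.8  44.8]
scene 60 43 [642.2 -69.3  55.1] [692.  -27.1  64.8]
scene 85 44 [635.8 -65.9  80.1] [688.6 -29.5  89.9]
scene 96 254 [633.4 -85.9  91. ] [687.7 -30.3 101. ]
scene 80 48 [429.  148.9  75.2] [495.7 214.2  85. ]
scene 90 53 [443.5 163.1  85. ] [495.  215.   94.9]
scene 100 49 [447.4 170.7  95.1] [495.9 214.3 104.9]
scene 115 47 [448.1 172.7 110.4] [494.7 213.9 119.7]
scene 132 309 [437.5 155.9 127.2] [494.  210.7 136.9]

white nest 301 [464.7 180.8] 27.4 z 131.2
```

White stands in its nest: cap top at 131.5 and centre (464.7,180.8), against nest (465.6,180.4) in the same view. Descend on yellow.

>>> jog_arm --plan "-0.003 -0.003 0.05 0 0 0 0;0 0 0.08 0 0 0 0;0 0 0.08 0 0 0 0;0 0 0.08 0 0 0 0;0 0 0.08 0 0 0 0;0 0 0.043 0 0 0 0;0 0 0 0 0 0 0;0 0 0 0 0 0 0"

```text
time: 25.3
position: [623.0, -150.9, 44.5]
tcp_rot: [-2.222, 2.221, -0.0]
wrist_force: [0.9, 0.4, 0.3]
opening: 85.3
```

>>> jog_arm --plan "0.003 0 0.008 0 0 0 0;0 0 0 0 0 0 1;0 0 0 0 0 0 1;0 0 0 0 0 0 1;0 0 0 0 0 0 1;0 0 0 0 0 0 1;0 0 0 0 0 0 1"

```text
time: 26.0
position: [623.3, -152.8, 41.6]
tcp_rot: [-2.221, 2.221, -0.002]
wrist_force: [-0.9, 2.1, 6.3]
opening: 58.9
```

```bash
python3 -c "
from h import *
go(446.5,-95.7,222,-90)"
```

```text
t 26.0 pos [ 623.3 -152.8   41.6] hd -90.0 F [-0.9  2.1  6.3] op 58.9 | turn units -0.0 shift units [-0.1428  0.4419 -0.451 ]
```

>>> jog_arm --plan "0 0 -0.04 0 0 0 1;0 0 -0.08 0 0 0 1;0 0 -0.08 0 0 0 1;0 0 -0.08 0 0 0 1;0 0 -0.08 0 0 0 1;0 0 -0.086 0 0 0 1;0 0 0 0 0 0 1"

```text
time: 26.7
position: [624.0, -153.4, 225.4]
tcp_rot: [-2.219, 2.219, -0.011]
wrist_force: [0.5, -0.4, -2.3]
opening: 58.2
```

>>> jog_arm --plan "-0.0204 0.063 0 0 0 0 1;-0.0204 0.063 0 0 0 0 1;-0.0204 0.063 0 0 0 0 1;-0.0204 0.063 0 0 0 0 1;-0.0204 0.063 0 0 0 0 1;-0.0204 0.063 0 0 0 0 1;-0.0204 0.063 0 0 0 0 1;0 0 0 0 0 0 1;0 0 0 0 0 0 1"

```text
time: 27.6
position: [446.3, -95.7, 219.5]
tcp_rot: [-2.221, 2.221, -0.002]
wrist_force: [0.6, 0.4, -1.8]
opening: 58.4
```

```bash
python3 -c "
from h import *
go(446.5,-95.7,172,-90);cyl('scene',449,-95,[180,190,200,210,273])"
```

```text
t 27.6 pos [446.3 -95.7 219.5] hd -90.0 F [ 0.6  0.4 -1.8] op 58.4 | turn units -0.0 shift units [ 0.     -0.0005  0.1188]
scene 180 27 [ 430.2 -108.5  177.6] [476.9 -63.9 184.8]
scene 190 49 [ 425.7 -106.4  185.2] [477.6 -62.7 194. ]
scene 200 53 [ 428.6 -101.9  195.7] [478.2 -63.9 204.9]
scene 210 54 [ 435.8 -104.8  205.3] [477.2 -63.4 214.9]
scene 273 183 [ 426.1 -151.6  268.1] [475.5 -35.5 278. ]
```

>>> jog_arm --plan "0 0 0.05 0 0 0 1;0 0 0.05 0 0 0 1;0 0 0.02 0 0 0 1;0 0 0.01 0 0 0 1;0 0 0.01 0 0 0 1;0 0 0.008 0 0 0 1;0 0 0.005 0 0 0 1;0 0 0 0 0 0 1;0 0 0 0 0 0 1"

```text
time: 28.55
position: [447.0, -95.8, 159.5]
tcp_rot: [-2.221, 2.221, -0.002]
wrist_force: [-8.7, 2.7, 16.6]
opening: 58.3
```

At the stop (about 18 N). Hold.

>>> jog_arm --plan "0 0 0 0 0 0 1;0 0 0 0 0 0 1;0 0 0 0 0 0 1;0 0 0 0 0 0 1;0 0 0 0 0 0 1;0 0 0 0 0 0 1;0 0 0 0 0 0 1;0 0 0 0 0 0 1;0 0 0 0 0 0 1;0 0 0 0 0 0 1"

```text
time: 29.55
position: [447.0, -95.9, 159.5]
tcp_rot: [-2.221, 2.221, -0.002]
wrist_force: [-8.5, 3.5, 15.8]
opening: 58.7
```

>>> jog_arm --plan "0 0 0 0 0 0 1;0 0 0 0 0 0 1;0 0 0 0 0 0 1;0 0 0 0 0 0 1;0 0 0 0 0 0 1;0 0 0 0 0 0 1;0 0 0 0 0 0 1;0 0 0 0 0 0 1;0 0 0 0 0 0 1;0 0 0 0 0 0 1"

```text
time: 30.55
position: [447.0, -95.8, 159.5]
tcp_rot: [-2.221, 2.221, -0.002]
wrist_force: [-8.0, 2.9, 15.3]
opening: 58.4
```

>>> jog_arm --plan "0 0 0 0 0 0 1;0 0 0 0 0 0 1;0 0 0 0 0 0 1;0 0 0 0 0 0 1;0 0 0 0 0 0 1;0 0 0 0 0 0 1;0 0 0 0 0 0 1;0 0 0 0 0 0 1;0 0 0 0 0 0 1;0 0 0 0 0 0 1"

```text
time: 31.55
position: [447.0, -95.8, 159.5]
tcp_rot: [-2.221, 2.221, -0.002]
wrist_force: [-9.1, 2.5, 15.6]
opening: 58.6
```

>>> jog_arm --plan "0 0 0 0 0 0 1;0 0 0 0 0 0 1;0 0 0 0 0 0 1;0 0 0 0 0 0 1;0 0 0 0 0 0 1;0 0 0 0 0 0 1;0 0 0 0 0 0 1;0 0 0 0 0 0 1;0 0 0 0 0 0 1;0 0 0 0 0 0 1"

```text
time: 32.55
position: [447.0, -95.8, 159.5]
tcp_rot: [-2.221, 2.221, -0.002]
wrist_force: [-8.4, 4.0, 15.2]
opening: 58.6
```

>>> jog_arm --plan "0 0 0 0 0 0 1;0 0 0 0 0 0 1;0 0 0 0 0 0 1;0 0 0 0 0 0 1;0 0 0 0 0 0 1;0 0 0 0 0 0 1;0 0 0 0 0 0 1;0 0 0 0 0 0 1;0 0 0 0 0 0 1;0 0 0 0 0 0 1"

```text
time: 33.55
position: [447.0, -95.8, 159.5]
tcp_rot: [-2.221, 2.221, -0.002]
wrist_force: [-7.6, 3.6, 15.5]
opening: 58.5
```

>>> jog_arm --plan "0 0 -0.04 0 0 0 1;0 0 -0.06 0 0 0 1;0 0 -0.07 0 0 0 1;0 0 0 0 0 0 1;0 0 0 0 0 0 1"

```text
time: 34.05
position: [446.8, -95.9, 226.0]
tcp_rot: [-2.221, 2.221, -0.002]
wrist_force: [-1.0, -0.8, -2.7]
opening: 58.6
```

```bash
python3 -c "
from h import *
go(538.5,184.5,222,-90)"
```

```text
t 34.05 pos [446.8 -95.9 226. ] hd -90.0 F [-1.  -0.8 -2.7] op 58.6 | turn units -0.0 shift units [-0.7009 -0.2291  0.0101]
```

>>> jog_arm --plan "-0.088 -0.0286 0 0 0 0 1;-0.088 -0.0286 0 0 0 0 1;-0.088 -0.0286 0 0 0 0 1;-0.088 -0.0286 0 0 0 0 1;-0.088 -0.0286 0 0 0 0 1;-0.088 -0.0286 0 0 0 0 1;-0.088 -0.0286 0 0 0 0 1;-0.085 -0.0286 0 0 0 0 1;0 0 0.05 0 0 0 1;0 0 0.06 0 0 0 1"

```text
time: 35.05
position: [538.2, 185.8, 180.3]
tcp_rot: [2.223, -2.22, -0.0]
wrist_force: [0.2, -0.7, -3.7]
opening: 58.6
```

>>> jog_arm --plan "0 0 0.05 0 0 0 1;0 0 0.04 0 0 0 1;0 0 0 0 0 0 1;0 0 0 0 0 0 1"

```text
time: 35.45
position: [537.9, 184.6, 145.5]
tcp_rot: [2.221, -2.221, -0.001]
wrist_force: [0.3, 0.6, -2.7]
opening: 58.9
```

```bash
python3 -c "
from h import *
go(538.3,184.7,78,-90);cyl('scene',539,184.5,[105,115,125,135],45)
im=r.capture('scene')[0];cv2.imwrite('pics/s6.png',cv2.resize(im[160:340,250:450],None,fx=3.5,fy=3.3)[:,:,::-1])"
```

```text
t 35.45 pos [537.9 184.6 145.5] hd -90.0 F [ 0.3  0.6 -2.7] op 58.9 | turn units -0.0 shift units [-0.0002 -0.0009  0.1687]
scene 105 22 [528.9 166.7 104. ] [567.8 215.4 109.2]
scene 115 50 [521.1 174.5 110. ] [568.9 217.2 119.7]
scene 125 45 [528.6 167.6 120.5] [569.1 215.8 129.7]
scene 135 43 [534.3 165.9 130.1] [568.9 216.3 140. ]
```

View pics/s6.png

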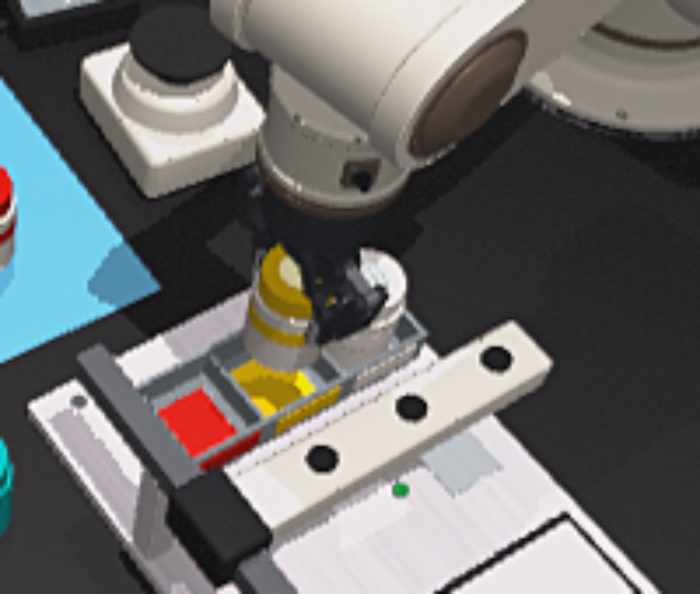

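Yellow hangs upright at (285,310), over the middle nest. Lower it.

>>> jog_arm --plan "0 0 0.04 0 0 0 1;0 0 0.05 0 0 0 1;0 0 0.04 0 0 0 1;0 0 0.02 0 0 0 1;0 0 0.014 0 0 0 1;0 0 0.006 0 0 0 1;0 0 0 0 0 0 1"

```text
time: 36.25
position: [538.3, 184.7, 78.2]
tcp_rot: [-2.221, 2.221, -0.0]
wrist_force: [0.7, 0.0, -1.2]
opening: 58.4
```

>>> jog_arm --plan "0 0 0.004 0 0 0 1;0 0 0 0 0 0 1"

```text
time: 36.45
position: [538.6, 184.8, 77.6]
tcp_rot: [-2.22, 2.221, -0.002]
wrist_force: [-3.3, -1.6, 8.9]
opening: 58.6
```

>>> jog_arm --plan "0 0 -0.001 0 0 0 0;0 0 0 0 0 0 0;0 0 0 0 0 0 0;0 0 -0.03 0 0 0 0;0 0 -0.06 0 0 0 0;0 0 -0.09 0 0 0 0;0 0 -0.09 0 0 0 0;0 0 -0.09 0 0 0 0;0 0 0 0 0 0 0"

```text
time: 37.35
position: [539.5, 185.0, 226.6]
tcp_rot: [-2.217, 2.217, -0.007]
wrist_force: [-0.8, -0.9, -0.7]
opening: 85.3
```

```bash
python3 -c "
from h import *
jars();go(660,-60.5,205,-90)"
```

```text
red 167 [660.6 -62.3] 26.5 z 95.0
t 37.4 pos [538.9 184.8 223.7] hd -90.0 F [-1.3  0.2 -1.6] op 85.3 | turn units -0.0 shift units [ 0.6133 -0.3028  0.0468]
```

>>> jog_arm --plan "0.077 -0.038 0.005 0 0 0 0;0.077 -0.038 0.005 0 0 0 0;0.077 -0.038 0.005 0 0 0 0;0.077 -0.038 0.005 0 0 0 0;0.077 -0.038 0.005 0 0 0 0;0.077 -0.038 0.005 0 0 0 0;0.077 -0.038 0.005 0 0 0 0;0.075 -0.037 0.005 0 0 0 0;0 0 0 0 0 0 0;0 0 0 0 0 0 0"

```text
time: 38.4
position: [658.9, -61.4, 203.5]
tcp_rot: [2.219, -2.222, -0.003]
wrist_force: [1.1, 0.2, 0.1]
opening: 85.5
```

```bash
python3 -c "
from h import *
go(660,-60.5,41.5,-90);jars()
d=np.load('/tmp/top.npz')['d'];P=pts('top',d)
def b(x0,x1,y0,y1,z0,z1):
    m=(P[...,0]>x0)&(P[...,0]<x1)&(P[...,1]>y0)&(P[...,1]<y1)&(P[...,2]>z0)&(P[...,2]<z1);q=P[m];print(len(q),q.min(0),q.max(0))
b(660,800,-260,-90,78,92);b(700,860,-110,20,128,142)
im=r.capture('scene')[0];cv2.imwrite('pics/s7.png',cv2.resize(im[130:290,150:350],None,fx=3.5,fy=3.5)[:,:,::-1])"
```

```text
t 38.4 pos [658.9 -61.4 203.5] hd -90.1 F [1.1 0.2 0.1] op 85.5 | turn units -0.001 shift units [-0.0024 -0.0027  0.4049]
white nest 302 [464.4 180.4] 27.4 z 131.8
1013 [ 717.18733472 -212.16986774   78.03500267] [797.58433    -92.60603125  91.9367883 ]
511 [751.57108329 -86.66383063 128.17874629] [824.58444267 -14.65456587 140.12526573]
```

View pics/s7.png

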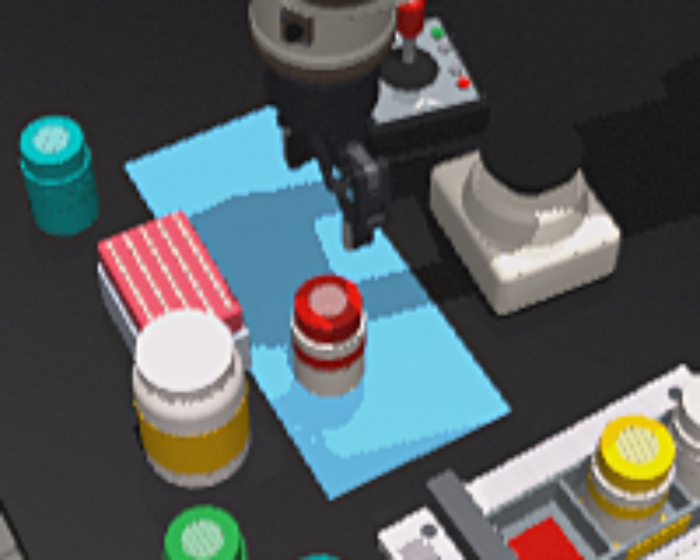

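The red jar stands alone at (330,335) in the crop; the tip box (x ≥ 717) and reagent jar (x ≥ 745) are clear. Descend and grip.

>>> jog_arm --plan "-0.001 -0.001 0.05 0 0 0 0;0 0 0.08 0 0 0 0;0 0 0.08 0 0 0 0;0 0 0.08 0 0 0 0;0 0 0.08 0 0 0 0;0 0 0.04 0 0 0 0;0 0 0 0 0 0 0;0 0 0 0 0 0 0"

```text
time: 39.3
position: [660.1, -60.2, 41.9]
tcp_rot: [-2.221, 2.221, -0.001]
wrist_force: [0.3, 0.5, 0.5]
opening: 85.4
```

>>> jog_arm --plan "0 0 0 0 0 0 1;0 0 0 0 0 0 1;0 0 0 0 0 0 1;0 0 0 0 0 0 1;0 0 0 0 0 0 1;0 0 0 0 0 0 1"

```text
time: 39.9
position: [660.4, -60.6, 42.5]
tcp_rot: [-2.22, 2.221, -0.003]
wrist_force: [-2.7, 2.0, 10.1]
opening: 58.1
```

>>> jog_arm --plan "0 0 -0.04 0 0 0 1;0 0 -0.08 0 0 0 1;0 0 -0.08 0 0 0 1;0 0 -0.08 0 0 0 1;0 0 -0.08 0 0 0 1;0 0 -0.086 0 0 0 1;0 0 0 0 0 0 1"

```text
time: 40.6
position: [660.8, -60.8, 225.7]
tcp_rot: [-2.218, 2.218, -0.011]
wrist_force: [1.4, 0.1, -1.9]
opening: 58.4
```

```bash
python3 -c "
from h import *
go(447.5,-95.7,222,-90)"
```

```text
t 40.6 pos [660.8 -60.8 225.7] hd -90.0 F [ 1.4  0.1 -1.9] op 58.4 | turn units -0.0 shift units [0.0871 0.5334 0.0093]
```

>>> jog_arm --plan "0.0125 0.076 0 0 0 0 1;0.0125 0.076 0 0 0 0 1;0.0125 0.076 0 0 0 0 1;0.0125 0.076 0 0 0 0 1;0.0125 0.076 0 0 0 0 1;0.0125 0.076 0 0 0 0 1;0.0125 0.076 0 0 0 0 1;0 0 0 0 0 0 1;0 0 0 0 0 0 1"

```text
time: 41.5
position: [446.5, -95.6, 219.7]
tcp_rot: [-2.22, 2.222, -0.002]
wrist_force: [0.7, 0.1, -2.4]
opening: 58.5
```

```bash
python3 -c "
from h import *
go(447.5,-95.7,159.5,-90);cyl('scene',449,-95,[180,190,200,210])"
```

```text
t 41.5 pos [446.5 -95.6 219.7] hd -90.1 F [ 0.7  0.1 -2.4] op 58.5 | turn units -0.001 shift units [ 0.0002 -0.0024  0.1504]
scene 180 31 [ 424.5 -109.4  175.8] [478.3 -64.1 185. ]
scene 190 49 [ 426.2 -110.5  185.3] [478.3 -62.2 195. ]
scene 200 52 [430.5 -98.9 195.2] [477.6 -63.2 204.5]
scene 210 53 [ 431.2 -106.4  205. ] [478.9 -61.5 214.6]
```

>>> jog_arm --plan "0 0 0.05 0 0 0 1;0 0 0.05 0 0 0 1;0 0 0.02 0 0 0 1;0 0 0.01 0 0 0 1;0 0 0.01 0 0 0 1;0 0 0.008 0 0 0 1;0 0 0.004 0 0 0 1;0 0 0 0 0 0 1;0 0 0 0 0 0 1"

```text
time: 42.45
position: [447.4, -95.4, 160.3]
tcp_rot: [-2.221, 2.22, -0.003]
wrist_force: [-10.5, 6.3, 22.4]
opening: 58.6
```

Stop reached (22 N, foot ≈ 118). Hold.

>>> jog_arm --plan "0 0 0 0 0 0 1;0 0 0 0 0 0 1;0 0 0 0 0 0 1;0 0 0 0 0 0 1;0 0 0 0 0 0 1;0 0 0 0 0 0 1;0 0 0 0 0 0 1;0 0 0 0 0 0 1;0 0 0 0 0 0 1;0 0 0 0 0 0 1"

```text
time: 43.45
position: [447.4, -95.4, 160.4]
tcp_rot: [-2.221, 2.22, -0.003]
wrist_force: [-9.7, 6.9, 22.4]
opening: 58.5
```

>>> jog_arm --plan "0 0 0 0 0 0 1;0 0 0 0 0 0 1;0 0 0 0 0 0 1;0 0 0 0 0 0 1;0 0 0 0 0 0 1;0 0 0 0 0 0 1;0 0 0 0 0 0 1;0 0 0 0 0 0 1;0 0 0 0 0 0 1;0 0 0 0 0 0 1"

```text
time: 44.45
position: [447.4, -95.4, 160.4]
tcp_rot: [-2.221, 2.22, -0.003]
wrist_force: [-9.8, 6.2, 21.8]
opening: 58.5
```

>>> jog_arm --plan "0 0 0 0 0 0 1;0 0 0 0 0 0 1;0 0 0 0 0 0 1;0 0 0 0 0 0 1;0 0 0 0 0 0 1;0 0 0 0 0 0 1;0 0 0 0 0 0 1;0 0 0 0 0 0 1;0 0 0 0 0 0 1;0 0 0 0 0 0 1"

```text
time: 45.45
position: [447.4, -95.4, 160.3]
tcp_rot: [-2.221, 2.221, -0.003]
wrist_force: [-9.9, 5.5, 22.5]
opening: 58.4
```

>>> jog_arm --plan "0 0 0 0 0 0 1;0 0 0 0 0 0 1;0 0 0 0 0 0 1;0 0 0 0 0 0 1;0 0 0 0 0 0 1;0 0 0 0 0 0 1;0 0 0 0 0 0 1;0 0 0 0 0 0 1;0 0 0 0 0 0 1;0 0 0 0 0 0 1"

```text
time: 46.45
position: [447.4, -95.4, 160.4]
tcp_rot: [-2.221, 2.221, -0.003]
wrist_force: [-10.2, 5.5, 21.7]
opening: 58.4
```

>>> jog_arm --plan "0 0 0 0 0 0 1;0 0 0 0 0 0 1;0 0 0 0 0 0 1;0 0 0 0 0 0 1;0 0 0 0 0 0 1;0 0 0 0 0 0 1;0 0 0 0 0 0 1;0 0 0 0 0 0 1;0 0 0 0 0 0 1;0 0 0 0 0 0 1"

```text
time: 47.45
position: [447.4, -95.4, 160.4]
tcp_rot: [-2.221, 2.22, -0.003]
wrist_force: [-9.3, 6.4, 22.8]
opening: 58.4
```

>>> jog_arm --plan "0 0 -0.04 0 0 0 1;0 0 -0.06 0 0 0 1;0 0 -0.07 0 0 0 1;0 0 0 0 0 0 1;0 0 0 0 0 0 1"

```text
time: 47.95
position: [447.2, -95.6, 226.4]
tcp_rot: [-2.221, 2.221, -0.002]
wrist_force: [-0.3, 0.4, -3.8]
opening: 58.3
```

```bash
python3 -c "
from h import *
jars();go(611,188,222,-90)"
```

```text
white nest 303 [464.7 180.5] 27.2 z 131.4
t 48.0 pos [446.8 -95.5 225.6] hd -90.0 F [ 0.6 -0.5 -2.2] op 58.2 | turn units -0.0 shift units [-0.7087 -0.4105  0.009 ]
```

>>> jog_arm --plan "-0.0787 -0.0457 0 0 0 0 1;-0.0787 -0.0457 0 0 0 0 1;-0.0787 -0.0457 0 0 0 0 1;-0.0787 -0.0457 0 0 0 0 1;-0.0787 -0.0457 0 0 0 0 1;-0.0787 -0.0457 0 0 0 0 1;-0.0787 -0.0457 0 0 0 0 1;-0.0787 -0.0457 0 0 0 0 1;-0.0787 -0.0457 0 0 0 0 1;0 0 0 0 0 0 1"

```text
time: 49.0
position: [612.2, 191.0, 223.6]
tcp_rot: [2.223, -2.218, -0.003]
wrist_force: [-0.1, -0.3, -3.6]
opening: 58.6
```

>>> jog_arm --plan "0 0 0.05 0 0 0 1;0 0 0.06 0 0 0 1;0 0 0.05 0 0 0 1;0 0 0.035 0 0 0 1;0 0 0 0 0 0 1;0 0 0 0 0 0 1"

```text
time: 49.6
position: [611.5, 187.6, 148.5]
tcp_rot: [-2.221, 2.222, 0.0]
wrist_force: [-0.4, -0.5, -2.4]
opening: 58.4
```

```bash
python3 -c "
from h import *
go(611,188,79,-90);cyl('scene',613,187.5,[105,115,125,135],45);cyl('scene',539,184.5,[90,105,115,125,132],40)
im=r.capture('scene')[0];cv2.imwrite('pics/s8.png',cv2.resize(im[160:340,250:450],None,fx=3.5,fy=3.3)[:,:,::-1])"
```

```text
t 49.6 pos [611.5 187.6 148.5] hd -90.0 F [-0.4 -0.5 -2.4] op 58.4 | turn units -0.0 shift units [-0.001   0.0012  0.1737]
scene 105 6 [610.3 185.8 102.1] [641.5 217.  109.8]
scene 115 48 [598.1 178.6 110.4] [641.1 219.6 119.9]
scene 125 50 [600.7 171.8 120.8] [642.3 219.3 129.9]
scene 135 40 [612.3 178.7 130.1] [642.5 218.7 139.9]
scene 90 30 [525.6 201.8  85.1] [566.7 216.4  94.8]
scene 105 34 [512.8 199.8 100.1] [555.8 216.8 109.7]
scene 115 19 [517.9 206.  110. ] [552.1 213.3 119.7]
scene 125 30 [517.4 161.6 120.2] [554.6 213.2 130. ]
scene 132 194 [514.2 160.5 127.2] [549.5 213.6 136.8]
```

View pics/s8.png

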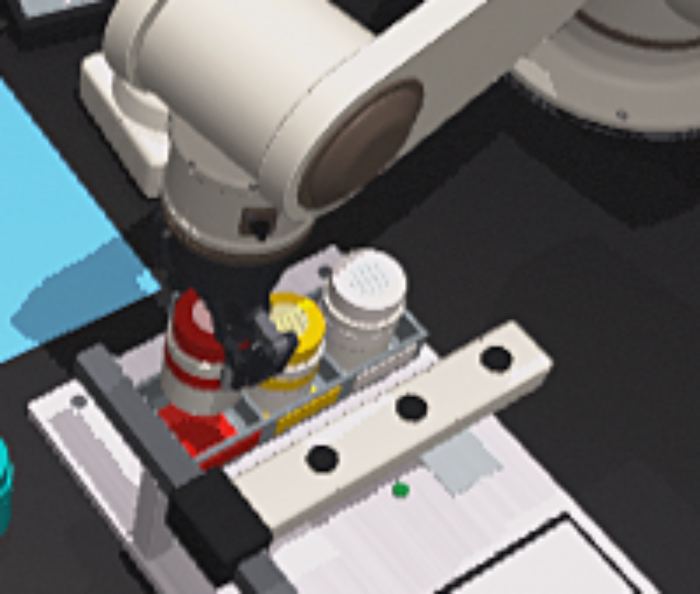

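Red hangs over its nest at (200,350), with yellow and white seated. Lower it.

>>> jog_arm --plan "0 0 0.04 0 0 0 1;0 0 0.05 0 0 0 1;0 0 0.04 0 0 0 1;0 0 0.024 0 0 0 1;0 0 0.014 0 0 0 1;0 0 0.006 0 0 0 1;0 0 0 0 0 0 1"

```text
time: 50.45
position: [611.7, 187.8, 79.1]
tcp_rot: [-2.221, 2.221, -0.001]
wrist_force: [-0.2, 0.4, -2.6]
opening: 58.3
```

>>> jog_arm --plan "0 0 0.004 0 0 0 1;0 0 0 0 0 0 1"

```text
time: 50.65
position: [611.9, 187.9, 78.5]
tcp_rot: [-2.22, 2.22, -0.002]
wrist_force: [-4.6, -1.0, 8.4]
opening: 58.0
```

>>> jog_arm --plan "0 0 -0.001 0 0 0 0;0 0 0 0 0 0 0;0 0 0 0 0 0 0;0 0 -0.03 0 0 0 0;0 0 -0.06 0 0 0 0;0 0 -0.09 0 0 0 0;0 0 -0.09 0 0 0 0;0 0 -0.09 0 0 0 0;0 0 0 0 0 0 0;0 0 0 0 0 0 0"

```text
time: 51.65
position: [611.6, 187.8, 222.8]
tcp_rot: [-2.22, 2.22, -0.002]
wrist_force: [0.2, -0.8, 0.1]
opening: 85.2
```

```bash
python3 -c "
from h import *
go(449.5,-295.3,200,-90)"
```

```text
t 51.65 pos [611.6 187.8 222.8] hd -90.0 F [ 0.2 -0.8  0.1] op 85.2 | turn units -0.0 shift units [1.2077 0.4053 0.0569]
```

>>> jog_arm --plan "0.081 0.027 0 0 0 0 0;0.081 0.027 0 0 0 0 0;0.081 0.027 0 0 0 0 0;0.081 0.027 0 0 0 0 0;0.081 0.027 0 0 0 0 0;0.081 0.027 0 0 0 0 0;0.081 0.027 0 0 0 0 0;0.081 0.027 0 0 0 0 0;0.081 0.027 0 0 0 0 0;0.081 0.027 0 0 0 0 0"

```text
time: 52.65
position: [502.3, -137.2, 220.5]
tcp_rot: [2.221, -2.221, -0.002]
wrist_force: [0.4, -0.5, -0.5]
opening: 85.6
```

>>> jog_arm --plan "0.081 0.027 0 0 0 0 0;0.081 0.027 0 0 0 0 0;0.081 0.027 0 0 0 0 0;0.081 0.027 0 0 0 0 0;0.074 0.027 0 0 0 0 0;0 0 0 0 0 0.058 0;0 0 0 0 0 0.057 0;0 0 0 0 0 0 0;0 0 0 0 0 0 0"

```text
time: 53.55
position: [449.1, -295.2, 220.8]
tcp_rot: [2.015, -2.41, -0.002]
wrist_force: [-1.1, 0.0, -0.2]
opening: 85.7
```

```bash
python3 -c "
from h import *
go(449.5,-295.3,86,-100.4);print(headpos());jars()
for x,y in ((465,181),(539,184),(612,187)): cyl('scene',x,y,[90,115,132],38)"
```

```text
t 53.55 pos [ 449.1 -295.2  220.8] hd -100.2 F [-1.1  0.  -0.2] op 85.7 | turn units 0.002 shift units [ 2.00e-04 -1.00e-03  3.37e-01]
[528.8 300.6 182.3]
white nest 303 [465.  180.7] 27.6 z 131.6
red nest 181 [612.9 185.4] 27.2 z 131.1
scene 90 49 [449.9 161.   85. ] [495.4 214.3  95. ]
scene 115 52 [441.6 156.6 110. ] [494.7 212.6 119.8]
scene 132 312 [437.  157.2 127.1] [493.  211.4 136.4]
scene 90 47 [528.2 165.7  85.1] [570.  216.5  94.7]
scene 115 53 [515.9 162.  110.1] [570.4 215.2 120. ]
scene 132 326 [512.5 159.3 127.2] [567.5 214.1 136.8]
scene 90 48 [597.6 176.7  85.2] [643.3 221.   94.4]
scene 115 51 [594.5 179.9 110. ] [641.  219.5 120. ]
scene 132 342 [585.3 163.1 127.1] [639.  217.3 136.9]
```

All three cap tops are at 132 mm (= 36 + 96), spaced about 74 mm, head parked. Now the reading.

>>> jog_arm --plan "0 0 0.06 0 0 0 0;0 0 0.07 0 0 0 0;0 0 0.07 0 0 0 0;0 0 0.07 0 0 0 0;0 0 0.067 0 0 0 0;0 0 0 0 0 0 0;0.04 0 0 0 0 0 0;0.04 0 0 0 0 0 0;0.035 0 0 0 0 0 0;0 0 0 0 0 0 0"

```text
time: 54.8
position: [441.0, -343.3, 88.1]
tcp_rot: [-2.01, 2.414, -0.004]
wrist_force: [0.1, -0.3, 0.3]
opening: 85.5
```

```bash
python3 -c "
from h import *
go(449.5,-295.3,86,-100.4);print(headpos())"
```

```text
t 54.8 pos [ 441.  -343.3   88.1] hd -100.4 F [ 0.1 -0.3  0.3] op 85.5 | turn units -0.0 shift units [-0.1219  0.0009  0.0052]
[529.8 182.5 182.3]
```

>>> jog_arm --plan "0.004 0 0 0 0 0 0;0 0 0 0 0 0 0;0 0 0 0 0 0 0"

```text
time: 55.15
position: [440.9, -342.0, 87.0]
tcp_rot: [-2.012, 2.412, -0.0]
wrist_force: [0.5, 7.2, 4.7]
opening: 85.2
```

```bash
python3 -c "
from h import *
go(449.5,-295.3,86,-100.4);print(headpos())"
```

```text
t 55.15 pos [ 440.9 -342.    87. ] hd -100.4 F [0.5 7.2 4.7] op 85.2 | turn units 0.001 shift units [-0.1186 -0.      0.0024]
[529.3 213.3 182.2]
```

>>> jog_arm --plan "0.008 0 0 0 0 0 0;0.007 0 0 0 0 0 0;0 0 0 0 0 0 0;0 0 0 0 0 0 0"

```text
time: 55.6
position: [439.7, -347.4, 86.5]
tcp_rot: [-2.012, 2.412, 0.002]
wrist_force: [1.2, 7.3, 1.0]
opening: 85.2
```

```bash
python3 -c "
from h import *
go(449.5,-295.3,86,-100.4);print(headpos())"
```

```text
t 55.6 pos [ 439.7 -347.4   86.5] hd -100.3 F [1.2 7.3 1. ] op 85.2 | turn units 0.001 shift units [-0.1325 -0.0005  0.0013]
[529.5 183.4 182.3]
```

Head at -117 mm from park. Add 1 mm to reach the stop, then hold 5 s.

>>> jog_arm --plan "0.003 0 0 0 0 0 0;0 0 0 0 0 0 0;0 0 0 0 0 0 0;0 0 0 0 0 0 0;0 0 0 0 0 0 0;0 0 0 0 0 0 0;0 0 0 0 0 0 0;0 0 0 0 0 0 0;0 0 0 0 0 0 0;0 0 0 0 0 0 0"

```text
time: 56.65
position: [439.5, -348.2, 86.4]
tcp_rot: [-2.012, 2.412, 0.002]
wrist_force: [1.3, 9.8, 2.7]
opening: 85.6
```

>>> jog_arm --plan "0 0 0 0 0 0 0;0 0 0 0 0 0 0;0 0 0 0 0 0 0;0 0 0 0 0 0 0;0 0 0 0 0 0 0;0 0 0 0 0 0 0;0 0 0 0 0 0 0;0 0 0 0 0 0 0;0 0 0 0 0 0 0;0 0 0 0 0 0 0"

```text
time: 57.65
position: [439.5, -348.2, 86.4]
tcp_rot: [-2.012, 2.412, 0.002]
wrist_force: [2.1, 9.2, 1.4]
opening: 85.5
```

>>> jog_arm --plan "0 0 0 0 0 0 0;0 0 0 0 0 0 0;0 0 0 0 0 0 0;0 0 0 0 0 0 0;0 0 0 0 0 0 0;0 0 0 0 0 0 0;0 0 0 0 0 0 0;0 0 0 0 0 0 0;0 0 0 0 0 0 0;0 0 0 0 0 0 0"

```text
time: 58.65
position: [439.5, -348.2, 86.5]
tcp_rot: [-2.012, 2.412, 0.002]
wrist_force: [2.0, 9.9, 1.2]
opening: 85.2
```

>>> jog_arm --plan "0 0 0 0 0 0 0;0 0 0 0 0 0 0;0 0 0 0 0 0 0;0 0 0 0 0 0 0;0 0 0 0 0 0 0;0 0 0 0 0 0 0;0 0 0 0 0 0 0;0 0 0 0 0 0 0;0 0 0 0 0 0 0;0 0 0 0 0 0 0"

```text
time: 59.65
position: [439.5, -348.2, 86.4]
tcp_rot: [-2.012, 2.412, 0.002]
wrist_force: [2.6, 9.6, 1.5]
opening: 85.7
```

>>> jog_arm --plan "0 0 0 0 0 0 0;0 0 0 0 0 0 0;0 0 0 0 0 0 0;0 0 0 0 0 0 0;0 0 0 0 0 0 0;0 0 0 0 0 0 0;0 0 0 0 0 0 0;0 0 0 0 0 0 0;0 0 0 0 0 0 0;0 0 0 0 0 0 0"

```text
time: 60.65
position: [439.5, -348.2, 86.4]
tcp_rot: [-2.012, 2.412, 0.002]
wrist_force: [1.3, 9.5, 0.4]
opening: 85.4
```

```bash
python3 -c "
from h import *
go(449.5,-295.3,86,-100.4);print(headpos())
im=r.capture('scene')[0];cv2.imwrite('pics/s9.png',cv2.resize(im[160:340,250:450],None,fx=3.5,fy=3.3)[:,:,::-1])"
```

```text
t 60.65 pos [ 439.5 -348.2   86.4] hd -100.3 F [1.3 9.5 0.4] op 85.4 | turn units 0.001 shift units [-0.1346 -0.0006  0.001 ]
[529.5 180.8 182.2]
```

>>> jog_arm --plan "0 0 0 0 0 0 0;0 0 0 0 0 0 0;0 0 0 0 0 0 0"

```text
time: 61.05
position: [439.6, -348.3, 86.4]
tcp_rot: [-2.012, 2.412, 0.002]
wrist_force: [1.5, 9.0, 1.1]
opening: 85.5
```

>>> jog_arm --plan "-0.034 0 0 0 0 0 0;-0.034 0 0 0 0 0 0;-0.034 0 0 0 0 0 0;-0.034 0 0 0 0 0 0;0 0 0 0 0 0 0;0 0 -0.06 0 0 0 0;0 0 -0.08 0 0 0 0;0 0 -0.08 0 0 0 0;0 0 -0.08 0 0 0 0;0 0 0 0 0 0 0"

```text
time: 62.05
position: [450.3, -296.8, 211.0]
tcp_rot: [-2.011, 2.412, -0.01]
wrist_force: [0.5, -0.1, -0.2]
opening: 85.6
```

```bash
python3 -c "
from h import *
go(449.5,-295.3,86,-100.4);print(headpos());jars()
for x,y in ((465,181),(539,184),(612,187)): cyl('scene',x,y,[90,132],38)
cap('scene','s10.png')"
```

```text
t 62.05 pos [ 450.3 -296.8  211. ] hd -100.4 F [ 0.5 -0.1 -0.2] op 85.6 | turn units 0.0 shift units [-0.0033  0.0027  0.3124]
[526.3 301.7 182.2]
white nest 301 [464.9 180.6] 27.3 z 131.4
red nest 181 [612.3 185.3] 27.0 z 131.0
scene 90 53 [441.9 161.5  85.7] [496.1 214.6  94.5]
scene 132 310 [435.6 157.1 127.1] [493.3 211.6 136.4]
scene 90 41 [525.3 171.2  85.6] [570.1 216.2  94.8]
scene 132 327 [513.7 159.8 127.1] [567.3 213.5 136.9]
scene 90 44 [597.1 178.5  85.2] [642.8 219.6  94.7]
scene 132 349 [586.4 161.7 127.1] [640.7 216.2 136.8]
```

View pics/s10.png

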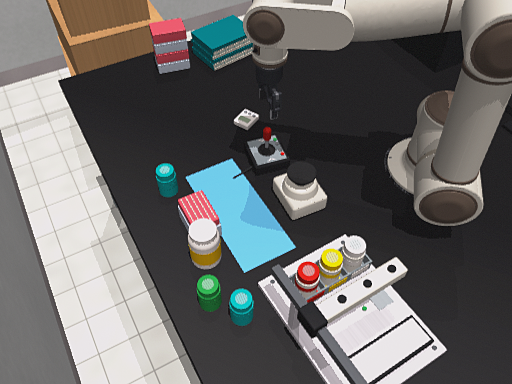

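The last view shows red (308,275), yellow (331,262) and white (354,248) upright in their nests. The head is parked, the stick is centred at (267,135), the bystanders have not moved, and the gripper is clear.

>>> jog_arm --plan "0 0 0 0 0 0 0;0 0 0 0 0 0 0;0 0 0 0 0 0 0;0 0 0 0 0 0 0;0 0 0 0 0 0 0"

```text
time: 62.85
position: [449.2, -295.8, 206.5]
tcp_rot: [-2.012, 2.413, 0.0]
wrist_force: [0.1, 0.3, -0.5]
opening: 85.5
```

```bash
python3 -c "
from h import *
print(headpos());print(r.hand_in())"
```

```text
[528.9 300.8 182.3]
the job is handed in; nothing more can be done
None
```

I ran the whole series and handed it in at about 63 s; no verdict is reported.

- **White reference:** I held the stick fully left for 5 s. The head moved 120 mm onto the white tile, then sprang back to park.
- **Mixing:** White, yellow and red were each pressed to the pad's stop for 5 s, at about 18–25 N with the foot near 118 mm, then stood in their own nests.
- **Knocked jar:** Red was pushed aside while I was working on white. I located it again before gripping it.
- **Reading:** I held the stick fully right for 5 s. The head stayed 120 mm over, above the jars, then parked again.

**Last checks:**
- All three cap tops are at 131–132 mm, as expected for jars on the nest floors (36 + 96 mm).
- The white and red centres are within about 1.5 mm of the nest centres in the top view.
- The head is back at its parked reading, the gripper is clear, and the bystanders look unmoved.

**Disagreements:**
- The two cameras differ by about 2–5 mm in y, so I worked with values between them.
- The top-view colour mask did not pick up the yellow cap in its nest. The scene view's depth confirmed it is seated.
- On the right push the head briefly swung over and fell back before the steady hold. I pushed further until it reached the stop.

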